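# Free the amber bearer link from its spring-bar clamp

## Robot

A 6-joint arm with a two-finger parallel gripper is mounted at the origin on the work surface. World frame = base frame: x ahead of the robot, y to its left, z up, the work surface at z = 0. Lengths are in m, angles in rad, forces in N, time in s.
With the tool pointing down it reaches from about 0.35 to 0.775 m from the base axis. Payload 5.5 kg.
Tool frame: the origin (TCP) lies midway between the tips of the shut fingers; the grasp point (between the pads) lies grip_point_offset behind it (grip_point_offset is the distance from the TCP to the grasp point, in m); z points along the fingers, y is the direction in which the jaws open and shut (so a half turn about z gives the same grasp; the last joint's range is limited). The gripper opens to 85 mm and grips with 20 to 120 N. Pads are 22 mm wide; open, the fingers measure 114 mm over their backs; the gripper's body (76 mm by 85 mm) begins 54 mm behind the grasp point. The pads swing forward as they close: fully open they stand 13 mm farther back than shut.
Start: joints at [1.168, 0.313, 0.046, 1.304, 0, 1.431], TCP at [0.149, 0.555, 0.191] pointing down, gripper open.
Joint ranges: [-2.76, 2.76], [-0.86, 1.69], [-1.03, 1.26], [-2.2, 2.34], [-1.47, 1.5], [-3.14, 3.14]. Speed limits (rad/s): [2.57, 2.57, 3.14, 3.14, 3.14, 3.14].

## Interface

Orientations are given as a unit quaternion [w, x, y, z].
In Python, from workcell import * gives the robot as it stands.
- The arm moves only by the tool send_rows, never from a script. Its argument "series" is one flat list of numbers, 7 for each row, row after row: the shift along the tool's x, y, z in cm, then the turn, a rotation vector about the tool's x, y, z in degrees, then the opening, from 0 (shut) to 1 (fully open). A call has 1 to 10 rows; each row is the pose to reach, as a shift and turn from the pose commanded when the call began, along the tool's axes at that moment; what a row does not reach only later rows make up. A row lasts 1/12 s, in which the tool goes at most 41.7 mm and 7.16 degrees, less where a joint would pass 70% of its speed; a pose out of reach is approached as far as the arm can. A call with a gripper value outside its range is refused whole. The fingers move at their own pace and stop on an object; "newtons" is the grip in N (left out, the last holds). Time passes only in rows, so rows that repeat a pose let the fingers close. It gives the time, the measured TCP pose, the force and the opening at its end, in the units of the state.
- get_state(): the state, without advancing time (a new reading comes with each control period).
- read_camera(name): name is "scene" or "top" or "wrist"; returns the picture (400x640x3 uint8, blue, green, red); there is no depth.
- camera_info(name): a dict with "K" (3x3 intrinsics, pixels), "xyz" and "attitude" of the camera in the world. Camera axes: x right, y down, z forward; pixel columns grow to the right and rows downward; lengths in m; the calibration is good to about 2 mm. The wrist camera is an equidistant fisheye: a pixel r from the principal point sees the ray r / f radians off the axis. A picture is of the moment at which its call begins: read the wrist's pose just before it. camera_info takes no time and is no camera call; for the wrist camera it gives the pose at the moment of the call.
- hand_in(): hands the job in, once; it reports no verdict.
Trained networks look in the newest picture that a camera, given by its name, has taken for a name from the list of things; names that differ only in an ending like _2 or _b are one class to them, and where a whole thing is asked for, a point or a joint stands for the part that bears it (a point fixed in the world has none). Each returns a list of dicts, best first, with "p" (0 to 1); they miss things now and then, are a little off and sometimes report something else, mostly with a low value. They report only what shows in the picture. A call takes as long as a camera call. They do not tell look-alikes from the thing itself.
- silhouettes(camera, label): "pixels" (400x640 bool, what is visible of it) and "box" ([left, top, width, height] in pixels, round what is visible of it).
The state is a dict: "clock": time; "joint_pos": joint angles; "qvel": joint speeds; "tau": joint torques, N m; "tcp_pos": TCP position; "orientation": TCP orientation; "wrist_force": force on the tool from outside, world axes, zero at the start; "ft_torque": the same for the moment, N m; "finger_gap": finger opening in m.
Only numpy, scipy, OpenCV 4.12 (cv2) and the standard library are available. Lean on these libraries where they do the work, as an engineer would, in place of code of your own. Each camera call takes 0.05 s, during which the arm holds its last target. There are 200 camera calls.

## Task

Take the forked tool from its wooden holder, straddle the spring bar of the clamp with it, and push the brass collar sideways, away from the link, until the amber-and-brass link is freed and pops up; push only as hard as the spring asks, never hard against its stop, and touch the bar and its collar with the tool only, not with the fingers. Then stand the tool back in its holder, lift the freed link out and set it down gently inside the oak parts box. Leave the two loose amber wheels, the brass ring and the blue stopper where they are.

Things in the scene. Friction and masses are not known exactly. Their poses are not given: they have to be found in the camera images.
- clamp: Fixed spring-bar clamp: dark steel base 70 (x) x 118 (y) x 12 mm, y = -30 to 87. Origin on the slab, under the link's middle; z up; y runs along the bar, from link to collar to brass spring barrel. Two aluminium lugs (y = 7 to 13 and -13 to -7, tops at z = 38 mm) and end walls as high make the pocket for the link (1 mm play). All beyond the lugs is below z = 38.
- bar_mid (a point): Fixed point on the bar's axis at clamp (0, 19, 26) mm, in the bare stretch between lug (y = 13) and collar where the fork goes down; axes as the clamp. The base's top is 14 mm below: keep the tips 2 mm off it. The brass collar (22 mm diameter, 6 thick) is clamped to the bar at a different place each time: at rest its near face is anywhere from y = 27 to 41; find it by touch or sight.
- spring_bar: Steel spring bar, 6 mm diameter, with collar. Origin on its axis, 26 mm over the clamp's origin at rest. Pushing the collar to clamp +y draws its tip out of the link: 3 N at first, plus 0.2 N per mm and 0 to 2 N of rubbing. The link is free after 8 to 10.5 mm; at 12 mm is a stiff stop, where the force climbs at once. Over 10 N is forcing it. Let go, it springs back.
- link_center (a point): Centre of the loose brass link, 40 (x) x 12 (y) x 32 (z) mm, about 60 g, round amber insets; axes as the clamp's at first. The bar through its foot holds it down against spring pins: centre 36 mm above the clamp's origin. Freed, it rises 12 mm in about 0.3 s (hold the bar back until then) and stays there: the top 26 mm stand clear of the lugs. Grip these across y.
- link: The same link; origin at the centre of its underside, 20 mm above the clamp's origin while pinned, 32 mm when freed.
- tool_grip (a point): Forked tool: middle of its red handle (16 x 16 x 55 mm), 82 mm above the tips; z up, x across the tines. Brass flange 48 (x) x 32 (y) mm, 52 to 57 mm above the tips; steel shank 23.5 (x) x 8 (y) under it; two tines, each 6.5 (x) x 5 (y) x 24 long, 10.5 mm apart in x, open downwards. About 80 g. It hangs by its flange in the holder, this point 30 mm above the mouth.
- tool: The same tool; origin midway between the tips of its two tines.
- holder_mouth (a point): Centre of the mouth of the tool's fixed dark wooden holder (66 x 50 x 58 mm; the mouth is in its top): an upright slot 34 (x) x 18 (y) mm, 54 deep. The tool stands in it fork down, its x along this x (either way round), flange on the block's top.
- box_floor (a point): Centre of the inner floor of the fixed open oak parts box (outside 150 (x) x 120 (y) x 42 mm, walls 7; rim 35 mm above this point). Its lid lies back flat on the +x side, 10 mm thick, reaching 178 mm from the centre.
- wheel_a: Loose amber glass wheel, 52 mm diameter, 10 thick, lying flat; origin under its centre. Leave alone.
- wheel_b: The other loose amber glass wheel, the same.
- retainer: Loose brass lens retainer ring, 44 mm outside, 12 high; origin under its centre. Leave alone.
- stopper: Loose squat cobalt-blue bottle stopper, 38 mm diameter, 36 high; origin under its centre. Leave alone.
Things that resemble listed ones, but are neither listed nor needed, are in the scene too. What is meant by the tool is not turquoise, and is the smaller of those in its own colour.

How it is judged:
On the way:
1. with the tool pressing on the bar's collar, the link comes free and rises at least 8 mm in its pocket (z of link_center in the frame of clamp above 0.044 m and contact force between tool and spring_bar above 1 N), for 0.05 s.
At the end, for the whole second after the job is handed in: The link rests on the floor inside the oak box (centre within the walls, under 26 mm above the floor) and the tool stands fork down in its holder (grip point within 14 mm of the slot's centre, 22 to 36 mm above its mouth, within 0.15 rad of upright), both at rest (under 20 mm/s) (x of link_center in the frame of box_floor between -0.068 and 0.068 m and y of link_center in the frame of box_floor between -0.053 and 0.053 m and z of link_center in the frame of box_floor below 0.026 m and linear speed of each of link, tool below 0.02 m/s and horizontal distance between tool_grip and holder_mouth below 0.014 m and z of tool_grip in the frame of holder_mouth between 0.022 and 0.036 m and angle between tool_grip's own z axis and vertical below 0.15 rad); the robot touches nothing.
It fails at once if the tool presses the bar or its collar with more than 10 N (contact force between tool and spring_bar above 10 N).
It fails at once if the fingers touch the bar or its collar (over 1 N) (contact force between the fingers and spring_bar above 1 N).
It fails at once if the link is dropped: it moves faster than 0.7 m/s (a fall of 25 mm) while not held (linear speed of link above 0.7 m/s and contact force between the fingers and link below 0.1 N).
It fails at once if a bystander (amber wheel, ring, stopper) is moved by more than 15 mm (distance of any of wheel_a, wheel_b, retainer, stopper from where it was at the start of the episode above 0.015 m).
It also fails if it takes over 64 s, if anything falls off the work surface, if the arm or the gripper's body presses on something with over 40 N, if the wrist force passes 120 N, or if a joint passes its speed limit or range.

## Working session

There is one attempt and no reset: what is moved stays moved. The work goes in short steps, Python scripts to look and compute and a tool call to move; the robot and the scene stay as the last step left them, time stands still between calls to the robot, and variables do not carry over. Pictures are saved under pics/ and viewed, about 8 in all and at most 12, crops included, and the job is handed in when it is done.

Besides the shell and the picture viewer there is one more tool, called after "Call:" in YAML: its name, and indented under it one key for each argument. send_rows: Moves the arm, as the interface text tells. Its arguments: {"type":"object","properties":{"series":{"type":"array"},"newtons":{"type":"number"}},"required":["series"]}

```bash
ls; mkdir -p pics; python3 - <<'E'
from workcell import *
import cv2,numpy as np
print(get_state())
for n in("scene","top","wrist"):
    i=camera_info(n);print(n,i)
a=read_camera("scene");b=read_camera("top")
cv2.imwrite("pics/scene.png",a);cv2.imwrite("pics/top.png",b)
for c in("scene","top"):
  for l in("clamp","tool","link","spring_bar","holder_mouth","box_floor","wheel_a","retainer","stopper"):
    try:
        print(c,l,[(round(d["p"],2),d["box"]) for d in silhouettes(c,l)][:5])
    except Exception as e: print(c,l,e)
E
```

```text
pics
{'clock': 0.0, 'joint_pos': array([1.16837940e+00, 3.14006328e-01, 4.49782413e-02, 1.30362181e+00,
       1.32512237e-05, 1.43119201e+00]), 'qvel': array([ 2.43028040e-03, -6.16127230e-04, -5.17706354e-05,  1.93986040e-04,
       -1.76604943e-03,  1.47548379e-03]), 'tau': array([ 4.41127395e-04, -4.80630934e+01,  2.98530096e+01,  1.97612605e-02,
        9.98931199e-06,  9.56840474e-07]), 'tcp_pos': array([0.14915619, 0.55470283, 0.19050529]), 'orientation': array([-2.54488827e-04,  1.31028403e-01,  9.91378181e-01, -8.91183645e-04]), 'wrist_force': array([-0.17036369,  0.67974963,  0.91677115]), 'ft_torque': array([ 0.01587447,  0.04009617, -0.01551802]), 'finger_gap': 0.08533080167111079}
scene {'K': array([[394.17019441,   0.        , 318.21607245],
       [  0.        , 394.17019441, 200.40588228],
       [  0.        ,   0.        ,   1.        ]]), 'xyz': array([ 1.17872469, -0.28388697,  0.62559109]), 'attitude': array([-0.40816138,  0.77752293,  0.41790225, -0.23285209])}
top {'K': array([[441.25610515,   0.        , 315.35380584],
       [  0.        , 441.25610515, 195.4
[... 929 characters left out ...]
19.9, 13.2]), (0.73, [345.0, 280.4, 27.8, 21.8])]
scene retainer [(0.63, [264.8, 212.8, 14.6, 14.7])]
scene stopper [(0.63, [273.1, 304.3, 20.6, 23.1])]
top clamp [(0.75, [340.1, 158.3, 41.2, 30.5])]
top tool [(0.84, [264.4, 262.5, 27.5, 26.2]), (0.69, [269.1, 185.6, 14.9, 13.1]), (0.63, [177.8, 212.8, 16.5, 17.9])]
top link [(0.41, [365.5, 162.9, 8.1, 19.8])]
top spring_bar [(0.49, [355.0, 170.8, 7.6, 2.5])]
top holder_mouth [(0.6, [267.3, 180.7, 22.1, 24.8])]
top box_floor [(0.76, [424.0, 153.3, 48.0, 81.7])]
top wheel_a [(0.79, [324.7, 122.0, 18.0, 17.8]), (0.63, [365.1, 217.2, 17.9, 19.0])]
top retainer [(0.48, [333.4, 220.8, 22.2, 17.0])]
top stopper [(0.48, [379.1, 128.8, 13.7, 10.3])]
```

```bash
python3 - <<'E'
import cv2,numpy as np
a=cv2.imread("pics/scene.png");b=cv2.imread("pics/top.png")
cv2.imwrite("pics/s2.png",cv2.resize(a[110:380,90:450],None,fx=2.2,fy=2.2,interpolation=cv2.INTER_CUBIC))
cv2.imwrite("pics/t2.png",cv2.resize(b[90:310,160:490],None,fx=2.4,fy=2.4,interpolation=cv2.INTER_CUBIC))
E
```

```text
(no output)
```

View pics/s2.png

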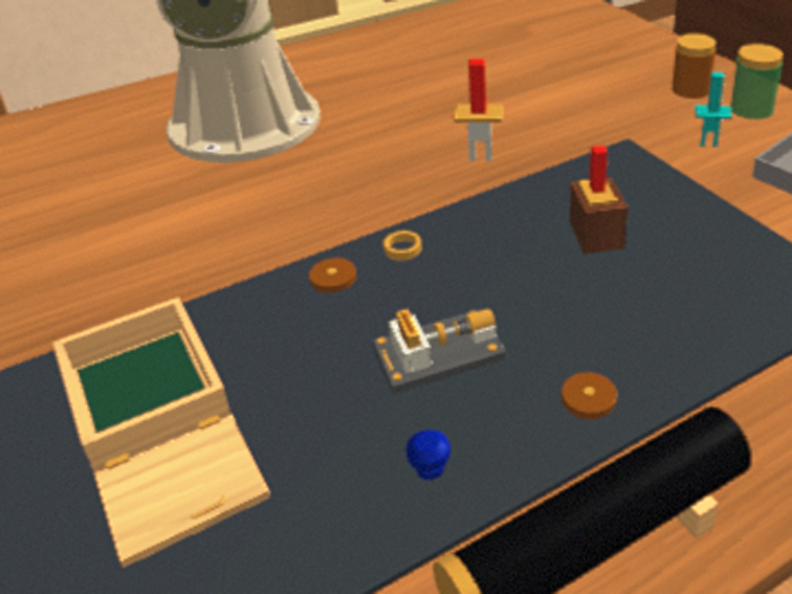

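View pics/t2.png

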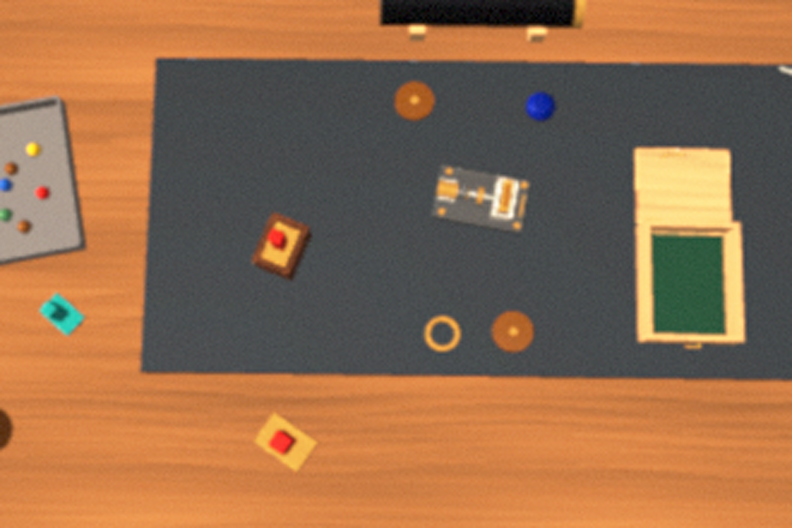

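The small red tool in the wooden holder (scene ≈(362,178), top ≈(276,190)) is the one I want. It could be mistaken for two others:
- The larger red fork standing free (scene ≈(306,158), top ≈(278,275)).
- The turquoise fork (scene ≈(413,157), top ≈(186,221)).

The clamp is at top (360,172) with its link at the right end. The box is at top (448,205).

```bash
cat > h.py <<'E'
from workcell import *
import cv2,numpy as np
from scipy.spatial.transform import Rotation as R
def q2r(q): return R.from_quat(np.roll(q,-1))
def ray(n,uv,info=None):
    i=info or camera_info(n);K=i["K"];d=(np.array(uv,float)-K[:2,2])/K[0,0]
    if n=="wrist":
        t=np.hypot(*d);v=np.r_[d/max(t,1e-9)*np.sin(t),np.cos(t)]
    else: v=np.r_[d,1]
    return i["xyz"],q2r(i["attitude"]).apply(v)
def at_z(n,uv,z,info=None):
    o,v=ray(n,uv,info);return o+v*(z-o[2])/v[2]
def proj(n,P,info=None):
    i=info or camera_info(n);K=i["K"];p=q2r(i["attitude"]).inv().apply(np.atleast_2d(P)-i["xyz"])
    if n=="wrist":
        r=np.hypot(p[:,0],p[:,1]);t=np.arctan2(r,p[:,2]);d=p[:,:2]/np.maximum(r,1e-9)[:,None]*t[:,None]
    else: d=p[:,:2]/p[:,2:]
    return d*K[0,0]+K[:2,2]
def down(phi):
    "pointing down, tool x axis at angle phi; jaw axis y = (sin phi,-cos phi)"
    c,s=np.cos(phi),np.sin(phi);return R.from_matrix(np.array([[c,s,0],[s,-c,0],[0,0,-1.]]))
def go(pos,phi=None):
    "shift cm and turn deg from the present pose; grip axis mod pi"
    s=get_state();r=q2r(s["orientation"])
    d=r.inv().apply(np.array(pos)-s["tcp_pos"])*100
    t=r if phi is None else min((down(phi),down(phi+np.pi)),key=lambda q:(r.inv()*q).magnitude())
    return d.round(2),np.degrees((r.inv()*t).as_rotvec()).round(2)
def phi_now():
    x=q2r(get_state()["orientation"]).apply([1,0,0]);return np.arctan2(x[1],x[0])
def save(img,name,box,f):
    l,t,w,h=box;cv2.imwrite("pics/"+name,cv2.resize(img[t:t+h,l:l+w],None,fx=f,fy=f,interpolation=cv2.INTER_CUBIC))
E
python3 - <<'E'
from h import *
f=lambda x,y:(160+(x+.5)/2.4-.5,90+(y+.5)/2.4-.5)
for n,p,z in[("handletop",(278,239),.1155),("holdercornerL",(254,260),.058),("R",(310,222),.058),("T",(272,213),.058),("B",(293,277),.058),
 ("bigred",(282,441),.115),("link",(507,197),.052),("barrel",(447,189),.03),("clTL",(443,166),.012),("clTR",(529,180),.012),("clBR",(521,230),.012),("clBL",(434,214),.012),
 ("boxBL",(638,342),.042),("BR",(745,342),.042),("TR",(740,222),.042),("TL",(636,226),.042),("lidTL",(634,149),.01),("whA",(414,100),.01),("whB",(512,331),.01),("ring",(443,333),.012),("stop",(540,106),.03)]:
    print(n,at_z("top",f(*p),z).round(3)[:2])
s=get_state();print(np.degrees(phi_now()))
i=camera_info("wrist");r=q2r(s["orientation"]);print("cam in tool",r.inv().apply(i["xyz"]-s["tcp_pos"]),(r.inv()*q2r(i["attitude"])).as_matrix().round(3))
E
```

```text
handletop [0.531 0.249]
holdercornerL [0.514 0.283]
R [0.563 0.215]
T [0.574 0.263]
B [0.493 0.234]
bigred [0.293 0.238]
link [ 0.599 -0.033]
barrel [0.614 0.041]
clTL [0.649 0.045]
clTR [ 0.632 -0.067]
clBR [ 0.565 -0.056]
clBL [0.585 0.057]
boxBL [ 0.419 -0.196]
BR [ 0.42  -0.329]
TR [ 0.573 -0.329]
TL [ 0.566 -0.198]
lidTL [ 0.675 -0.206]
whA [0.739 0.084]
whB [ 0.434 -0.043]
ring [0.43  0.045]
stop [ 0.726 -0.08 ]
164.94456283839884
cam in tool [ 0.06733016 -0.000541   -0.18145641] [[-0.    -0.964 -0.265]
 [ 1.    -0.    -0.   ]
 [ 0.    -0.265  0.964]]
```

```bash
python3 - <<'E'
from h import *
import workcell;print([ (k,getattr(workcell,k)) for k in dir(workcell) if 'off' in k or 'grip' in k])
print(go([.53,.249,.21],np.radians(163.5)))
E
```

```text
[('grip_point_offset', 0.0187)]
(array([-44.71, -19.69,  -1.86]), array([0.01, 0.  , 1.44]))
```

Call:
send_rows:
  series: [-4, -1.8, -0.2, 0, 0, 0.2, 1, -8, -3.5, -0.4, 0, 0, 0.4, 1, -12, -5.3, -0.6, 0, 0, 0.5, 1, -16, -7, -0.8, 0, 0, 0.6, 1, -20, -8.8, -1, 0, 0, 0.8, 1, -24, -10.6, -1.1, 0, 0, 1, 1, -28, -12.3, -1.2, 0, 0, 1.1, 1, -32, -14.1, -1.4, 0, 0, 1.2, 1, -36, -15.8, -1.6, 0, 0, 1.3, 1, -39, -17.2, -1.7, 0, 0, 1.4, 1]

```text
clock: 1.83
tcp_pos: [0.4751, 0.2927, 0.2084]
orientation: [0.0, 0.143, 0.99, 0.0]
wrist_force: [0.5, 0.2, 0.8]
finger_gap: 0.0853
```

```bash
python3 - <<'E'
from h import *
print(go([.53,.249,.21],np.radians(163.5)))
E
```

```text
(array([-6.5 , -2.64, -0.16]), array([0.04, 0.03, 0.03]))
```

Call:
send_rows:
  series: [-3.5, -1.4, -0.1, 0, 0, 0, 1, -5.7, -2.5, -0.1, 0, 0, 0, 1, -5.7, -2.5, -0.1, 0, 0, 0, 1, -5.7, -2.5, -0.1, 0, 0, 0, 1]

```text
clock: 2.17
tcp_pos: [0.5221, 0.2528, 0.2086]
orientation: [-0.0, 0.145, 0.989, -0.0]
wrist_force: [-1.2, 1.3, -0.4]
finger_gap: 0.0852
```

```bash
python3 - <<'E'
from h import *
s=get_state();print(s["tcp_pos"],s["qvel"].round(3),np.degrees(phi_now()))
i=camera_info("wrist");im=read_camera("wrist");cv2.imwrite("pics/w1full.png",im)
np.save("w1.npy",i,allow_pickle=True)
for l in("tool","holder_mouth","tool_grip","clamp"):
    for d in silhouettes("wrist",l): print(l,d["p"],d["box"])
print(proj("wrist",[[.536,.249,.058],[.536,.249,.1155],[.6,-.03,.05]],i))
save(im,"w1.png",(160,30,320,240),2.4)
E
```

```text
[0.52213352 0.25283842 0.2086122 ] [ 0.044 -0.02  -0.02   0.007  0.005  0.004] 163.36947894733814
tool 0.93 [479.5, 39.0, 61.1, 40.1]
tool 0.88 [299.2, 163.5, 34.7, 46.5]
tool 0.73 [236.0, 0.0, 26.9, 8.2]
tool_grip 0.76 [300.2, 163.5, 36.4, 52.6]
tool_grip 0.56 [477.9, 38.5, 63.6, 37.9]
tool_grip 0.46 [130.2, 247.7, 70.9, 45.1]
tool_grip 0.43 [236.1, 2.3, 30.7, 4.3]
tool_grip 0.37 [293.3, 148.8, 52.9, 72.8]
clamp 0.62 [128.0, 248.5, 71.6, 44.2]
clamp 0.55 [135.1, 136.0, 29.9, 30.4]
[[317.81086604 189.81800727]
 [317.95936745 204.65564566]
 [144.76686768 284.78651605]]
```

View pics/w1.png

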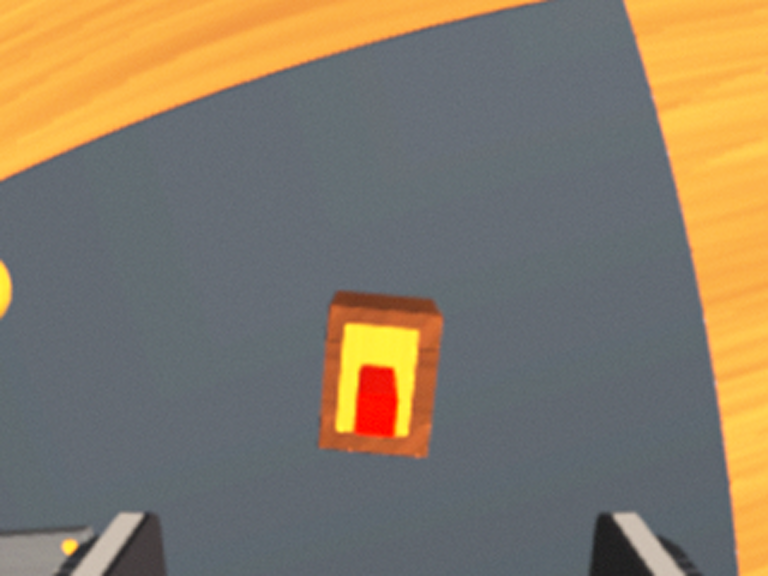

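The small red handle stands at crop (378,400), on the brass flange in the brown block. The block's top corners are roughly (330,306), (442,314), (429,457) and (320,447).

```bash
python3 - <<'E'
from h import *
i=np.load("w1.npy",allow_pickle=True).item()
g=lambda p:(160+(p[0]+.5)/2.4-.5,30+(p[1]+.5)/2.4-.5)
im=cv2.imread("pics/w1full.png").astype(int)
b,gg,r=im[...,0],im[...,1],im[...,2]
red=((r>170)&(gg<60)&(b<70)).astype(np.uint8);red[:140]=0;red[:,:280]=0;red[:,350:]=0
ys,xs=np.nonzero(red);print("red",xs.min(),xs.max(),ys.min(),ys.max())
for nm,c,z in(("holder",[(330,306),(442,314),(429,457),(320,447)],.058),("flange",[(345,323),(419,329),(408,438),(336,430)],.063)):
    P=np.array([at_z("wrist",g(p),z,i)[:2] for p in c])
    v=P[0]-P[3]+P[1]-P[2]
    print(nm,P.round(4).tolist(),P.mean(0).round(4),"ang",np.degrees(np.arctan2(v[1],v[0])).round(2),np.linalg.norm(v)/2)
# top face of the handle: bottom edge in picture = near camera
for c in [(355,436),(395,437)]: print(at_z("wrist",g(c),.1155,i))
# fit x,y,yaw of the red box by silhouette overlap
from scipy.optimize import minimize
def cost(q):
    a=R.from_euler('z',q[2]);P=[a.apply([sx*.008,sy*.008,z])+[q[0],q[1],0] for sx in(-1,1) for sy in(-1,1) for z in(.063,.1155)]
    S=8;h=cv2.convexHull((proj("wrist",P,i)*S+S/2-.5).astype(np.float32)-np.float32([280*S,140*S]))
    m=np.zeros((100*S,70*S),np.uint8);cv2.fillConvexPoly(m,h.astype(np.int32),1)
    t=cv2.resize(red[140:240,280:350],(70*S,100*S),interpolation=cv2.INTER_NEAREST)
    return (m!=t).sum()/S/S
best=min((minimize(cost,[.536+dx,.249+dy,np.radians(-16-k)],method="Nelder-Mead",options=dict(initial_simplex=np.array([.536+dx,.249+dy,np.radians(-16-k)])+np.array([[0,0,0],[.006,0,0],[0,.006,0],[0,0,.08]]))) for dx in(-.003,.003) for dy in(-.003,.003) for k in(0,5)),key=lambda o:o.fun)
print(best.x[:2],np.degrees(best.x[2]),best.fun,red.sum())
E
```

```text
red 308 324 183 211
holder [[0.4948, 0.2381], [0.5127, 0.2854], [0.5767, 0.2614], [0.5572, 0.2134]] [0.5354 0.2496] ang 158.92 0.06770669724560355
flange [[0.5035, 0.2427], [0.5155, 0.2735], [0.5631, 0.2547], [0.5499, 0.2239]] [0.533  0.2487] ang 158.22 0.05060904310701954
[0.5395044  0.23791498 0.1155    ]
[0.54433722 0.25267136 0.1155    ]
[0.53429018 0.24798946] -17.923727809426307 68.328125 421
```

```bash
python3 - <<'E'
from h import *
print(go([.534,.248,.0735],np.radians(159)))
E
```

```text
(array([-1.52, -0.29, 13.58]), array([ 0.01, -0.  ,  4.65]))
```

Call:
send_rows:
  series: [-1.5, -0.3, 2, 0, 0, 4.6, 1, -1.5, -0.3, 5, 0, 0, 4.6, 1, -1.5, -0.3, 8, 0, 0, 4.6, 1, -1.5, -0.3, 10.5, 0, 0, 4.6, 1, -1.5, -0.3, 12.5, 0, 0, 4.6, 1, -1.5, -0.3, 13.4, 0, 0, 4.6, 1, -1.5, -0.3, 13.5, 0, 0, 4.6, 1, -1.5, -0.3, 13.5, 0, 0, 4.6, 1, -1.5, -0.3, 13.5, 0, 0, 4.6, 1]

```text
clock: 3.17
tcp_pos: [0.5357, 0.2477, 0.0757]
orientation: [0.001, 0.182, 0.983, 0.001]
wrist_force: [0.3, 0.4, 0.5]
finger_gap: 0.0858
```

```bash
python3 - <<'E'
from h import *
print(go([.534,.248,.0735],np.radians(159)))
i=camera_info("wrist");im=read_camera("wrist");cv2.imwrite("pics/w2full.png",im);np.save("w2.npy",i)
save(im,"w2.png",(180,60,280,260),2.2)
E
```

```text
(array([ 0.17, -0.03,  0.22]), array([ 0.1 ,  0.11, -0.02]))
```

View pics/w2.png

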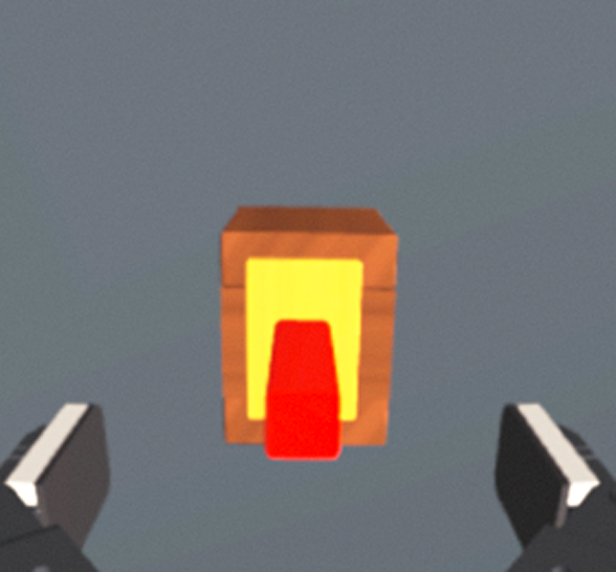

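The handle stands at (303,390), centred between the pads at (60,450) and (545,450), and it is well aligned. I'll close on it.

Call:
send_rows:
  series: [0.1, 0, 0.2, 0, 0, 0, 0.3, 0.1, 0, 0.2, 0, 0, 0, 0.15, 0.1, 0, 0.2, 0, 0, 0, 0, 0.1, 0, 0.2, 0, 0, 0, 0, 0.1, 0, 0.2, 0, 0, 0, 0, 0.1, 0, 0.2, 0, 0, 0, 0, 0.1, 0, 0.2, 0, 0, 0, 0, 0.1, 0, 0.2, 0, 0, 0, 0, 0.1, 0, 0.2, 0, 0, 0, 0]
  newtons: 90

```text
clock: 3.97
tcp_pos: [0.5342, 0.2474, 0.0724]
orientation: [0.0, 0.183, 0.983, 0.0]
wrist_force: [-0.5, 0.4, 2.5]
finger_gap: 0.014
```

```bash
python3 - <<'E'
from h import *
s=get_state();print(s["tcp_pos"],s["finger_gap"],s["wrist_force"],s["ft_torque"],np.degrees(phi_now()))
E
```

```text
[0.53420182 0.24743798 0.07236861] 0.014015627507256887 [-0.54691989  0.37307954  2.54271057] [ 0.015124   -0.00535929 -0.00265601] 158.9424899940842
```

Call:
send_rows:
  series: [0, 0, -0.5, 0, 0, 0, 0, 0, 0, -2, 0, 0, 0, 0, 0, 0, -4.5, 0, 0, 0, 0, 0, 0, -7.5, 0, 0, 0, 0, 0, 0, -10.5, 0, 0, 0, 0, 0, 0, -12.5, 0, 0, 0, 0, 0, 0, -13, 0, 0, 0, 0, 0, 0, -13, 0, 0, 0, 0]

```text
clock: 4.63
tcp_pos: [0.5347, 0.2476, 0.2036]
orientation: [0.001, 0.183, 0.983, 0.001]
wrist_force: [0.9, 0.7, -1.0]
finger_gap: 0.0136
```

```bash
python3 - <<'E'
from h import *
s=get_state();print(s["finger_gap"],s["wrist_force"],s["ft_torque"])
print(go([.61,.10,.19],np.radians(171.4)))
E
```

```text
0.013612067999584575 [ 0.92412032  0.67221613 -1.03210202] [-0.01262512  0.01334626 -0.02105566]
(array([-12.32, -11.07,   1.37]), array([  0.09,   0.15, -12.46]))
```

Call:
send_rows:
  series: [-1.5, -1.4, 0.2, 0, 0, -2, 0, -4, -3.6, 0.4, 0, 0, -5, 0, -7, -6.3, 0.7, 0, 0, -8, 0, -9.5, -8.6, 1, 0, 0, -10.5, 0, -11.5, -10.4, 1.3, 0, 0, -12.4, 0, -12.3, -11.1, 1.4, 0, 0, -12.4, 0, -12.3, -11.1, 1.4, 0, 0, -12.4, 0, -12.3, -11.1, 1.4, 0, 0, -12.4, 0]

```text
clock: 5.3
tcp_pos: [0.6076, 0.0995, 0.1862]
orientation: [-0.002, 0.076, 0.997, 0.0]
wrist_force: [0.4, 0.1, -0.6]
finger_gap: 0.0135
```

```bash
python3 - <<'E'
from h import *
s=get_state();print(s["tcp_pos"],np.degrees(phi_now()))
i=camera_info("wrist");im=read_camera("wrist");cv2.imwrite("pics/w3full.png",im);np.save("w3.npy",i)
o=proj("wrist",[[.604,-.033,.03],[.61,.02,.03],s["tcp_pos"]],i);print(o)
c=o[1].astype(int);l=int(np.clip(c[0]-90,0,460));t=int(np.clip(c[1]-70,0,260));print(l,t)
save(im,"w3.png",(l,t,180,140),4.4)
for n in("clamp","link","spring_bar"):
    for d in silhouettes("wrist",n): print(n,d["p"],d["box"])
E
```

```text
[0.60764865 0.09945043 0.18618363] 171.2444001291515
[[205.52069947 191.30407252]
 [248.89361177 189.29202092]
 [317.79779865 225.18467064]]
158 119
clamp 0.97 [180.4, 153.3, 101.6, 60.7]
link 0.61 [187.8, 171.4, 23.0, 37.7]
link 0.52 [409.0, 54.2, 70.7, 75.6]
link 0.28 [180.2, 154.6, 102.7, 60.7]
spring_bar 0.64 [213.4, 177.4, 42.3, 22.4]
```

View pics/w3.png

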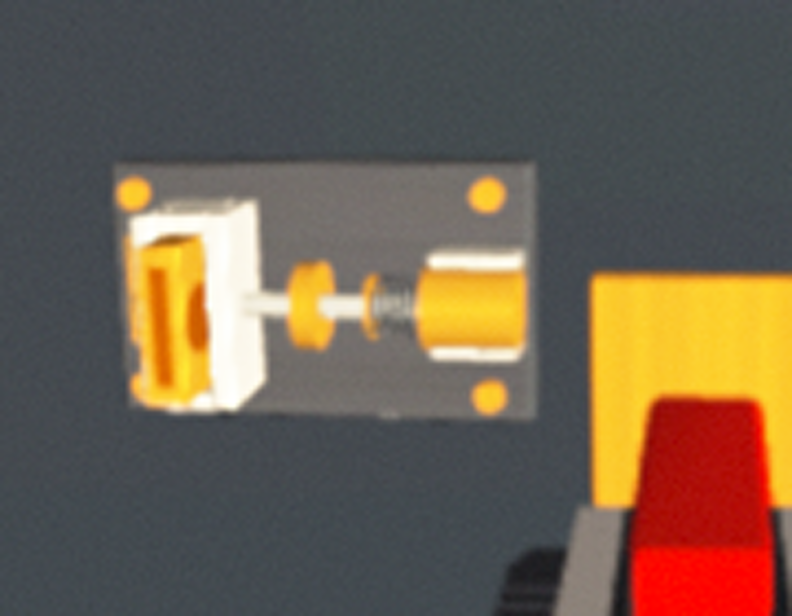

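The clamp fills crop (115–535, 165–417): link at (175,315), collar at (310,305), barrel at (470,305). The bare bar shows between the lug (265) and the collar (290).

```bash
python3 - <<'E'
from h import *
from scipy.optimize import least_squares
i=np.load("w3.npy",allow_pickle=True).item()
g=lambda p:np.array((158+(p[0]+.5)/4.4-.5,119+(p[1]+.5)/4.4-.5))
C=np.array([[35,-30,12],[35,87,12],[-35,87,12],[-35,-30,12]])/1e3
px=np.array([g(p) for p in[(115,165),(535,165),(535,417),(131,404)]])
T=lambda q,P:R.from_euler('z',q[2]).apply(P)+[q[0],q[1],0]
f=least_squares(lambda q:(proj("wrist",T(q,C),i)-px).ravel(),[.604,-.033,-.15])
print(f.x[:2].round(4),np.degrees(f.x[2]).round(2),(f.fun.reshape(4,2)*4.4).round(1).tolist())
# screws/axis check: bar and barrel points on the axis plane
q=f.x
for p in[(268,303),(345,307)]:
    P=at_z("wrist",g(p),.026,i);print("bar clamp coords",(R.from_euler('z',-q[2]).apply(P-[q[0],q[1],0])*1e3).round(1))
for y in(27,30,33,36,39,42): print(y,((proj("wrist",T(q,np.array([[0,y,37],[0,y,15],[11,y,26],[-11,y,26],[0,y,26]])/1e3),i)-[158-.5+.5/4.4,119])*4.4).round(0).tolist())
print("lug",((proj("wrist",T(q,np.array([[25,13,38],[-25,13,38],[0,13,26],[20,6,52]])/1e3),i)-[158,119])*4.4).round(0).tolist())
E
```

```text
[ 0.5999 -0.0358] -13.72 [[11.9, 236.1], [-16.3, 273.8], [-2.3, -228.2], [-7.6, -242.0]]
bar clamp coords [-1.5 18.7 26. ]
bar clamp coords [-2.2 40.3 26. ]
27 [[285.0, 319.0], [308.0, 300.0], [297.0, 349.0], [298.0, 269.0], [297.0, 309.0]]
30 [[296.0, 320.0], [319.0, 301.0], [307.0, 350.0], [308.0, 270.0], [308.0, 310.0]]
33 [[307.0, 321.0], [329.0, 302.0], [318.0, 351.0], [319.0, 271.0], [319.0, 311.0]]
36 [[318.0, 322.0], [340.0, 302.0], [329.0, 352.0], [330.0, 272.0], [329.0, 312.0]]
39 [[329.0, 323.0], [350.0, 303.0], [339.0, 353.0], [341.0, 272.0], [340.0, 313.0]]
42 [[341.0, 324.0], [361.0, 304.0], [350.0, 354.0], [352.0, 273.0], [351.0, 314.0]]
lug [[233.0, 407.0], [232.0, 221.0], [246.0, 305.0], [190.0, 403.0]]
```

```bash
cat > fit.py <<'E'
from h import *
from scipy.optimize import least_squares
i=np.load("w3.npy",allow_pickle=True).item()
g=lambda p:np.array((158+(p[0]+.5)/4.4-.5,119+(p[1]+.5)/4.4-.5))
C=np.array([[-35,-30,12],[-35,87,12],[35,87,12],[35,-30,12],[0,17,26],[0,40,26]])/1e3
px=np.array([g(p) for p in[(115,165),(535,165),(535,417),(131,404),(268,303),(345,307)]])
W=np.array([[1,1]]*4+[[0,1]]*2)
T=lambda q,P:R.from_euler('z',q[2]).apply(P)+[q[0],q[1],0]
f=least_squares(lambda q:((proj("wrist",T(q,C),i)-px)*W).ravel(),[.604,-.033,-.15])
q=f.x
if __name__=="__main__":
    print(q[:2].round(4),np.degrees(q[2]).round(2),(f.fun.reshape(-1,2)*4.4).round(1).tolist())
    for p in[(268,303),(345,307)]:
        P=at_z("wrist",g(p),.026,i);print("bar clamp coords",(R.from_euler('z',-q[2]).apply(P-[q[0],q[1],0])*1e3).round(1))
    for y in(27,30,33,36): print(y,((proj("wrist",T(q,np.array([[0,y,37],[0,y,15],[11,y,26],[-11,y,26],[0,y,26]])/1e3),i)-[158,119])*4.4).round(0).tolist())
    print("lug",((proj("wrist",T(q,np.array([[25,13,38],[-25,13,38],[0,13,26],[20,6,52],[20,-6,52],[-20,6,52]])/1e3),i)-[158,119])*4.4).round(0).tolist())
E
python3 fit.py
```

```text
[ 0.5993 -0.0345] -10.31 [[5.4, 0.3], [-5.1, 1.3], [-4.4, 2.0], [5.9, 0.9], [-0.0, -1.4], [0.0, -3.6]]
bar clamp coords [ 0.4 17.7 26. ]
bar clamp coords [ 1.  39.2 26. ]
27 [[287.0, 310.0], [310.0, 291.0], [301.0, 341.0], [298.0, 260.0], [299.0, 301.0]]
30 [[298.0, 311.0], [321.0, 292.0], [312.0, 341.0], [308.0, 260.0], [310.0, 301.0]]
33 [[310.0, 311.0], [331.0, 292.0], [322.0, 341.0], [319.0, 260.0], [321.0, 301.0]]
36 [[321.0, 311.0], [342.0, 292.0], [333.0, 342.0], [330.0, 261.0], [332.0, 301.0]]
lug [[242.0, 402.0], [231.0, 215.0], [250.0, 300.0], [198.0, 399.0], [155.0, 397.0], [188.0, 244.0]]
```

```bash
python3 - <<'E'
from fit import *
f=least_squares(lambda q:((proj("wrist",T(q,C)+[0,0,q[3]],i)-px)*W).ravel(),[.604,-.033,-.15,0])
print("clamp free z",f.x.round(4),np.degrees(f.x[2]),(f.fun.reshape(-1,2)*4.4).round(1).tolist())
# triangulate stopper/wheel/box/holder corners between scene and top: free z
s=lambda p:np.array((90+(p[0]+.5)/2.2-.5,110+(p[1]+.5)/2.2-.5)); t=lambda p:np.array((160+(p[0]+.5)/2.4-.5,90+(p[1]+.5)/2.4-.5))
for n,a,b in[("wheelA.01",(589,393),(414,100)),("wheelB.01",(333,271),(512,331)),("boxBR.042",(54,345),(745,342)),("clampTL.012",(503,350),(443,166)),("clampBR.012",(375,345),(521,230)),("handletop.1155",(599,149),(278,239))]:
    h=least_squares(lambda P:np.r_[proj("scene",P)[0]-s(a),proj("top",P)[0]-t(b)],[.55,0,.05])
    print(n,h.x.round(4),h.fun.round(1))
i2=np.load("w2.npy",allow_pickle=True).item()
e=lambda p:np.array((180+(p[0]+.5)/2.2-.5,60+(p[1]+.5)/2.2-.5))
H=np.array([[-24,-16,0],[-24,16,0],[24,-16,0],[24,16,0],[-33,-25,-5],[-33,25,-5],[33,-25,-5],[33,25,-5]])/1e3
# picture: left = -y side, bottom = +x
hp=np.array([e(p) for p in[(247,259),(362,260),(247,419),(356,420),(222,233),(397,235),(226,443),(387,446)]])
for sg in(1,):
  h=least_squares(lambda q:(proj("wrist",T(q,H)+[0,0,q[3]],i2)-hp).ravel(),[.534,.248,-.36,.063])
  print("flange top",h.x.round(4),np.degrees(h.x[2]),(h.fun.reshape(-1,2)*2.2).round(1).tolist())
E
```

```text
clamp free z [ 0.5982 -0.0326 -0.1794  0.0066] -10.279826990807912 [[1.1, -1.7], [-1.8, -1.1], [-1.1, 4.4], [2.2, 3.2], [-0.0, -1.0], [0.0, -3.3]]
wheelA.01 [0.7355 0.0835 0.021 ] [ 0.1 -0.   0.1  0.1]
wheelB.01 [ 0.4324 -0.0421  0.0231] [ 0.1 -0.   0.2  0.1]
boxBR.042 [ 0.4197 -0.3243  0.051 ] [-0.3 -0.  -0.4 -0.1]
clampTL.012 [0.6457 0.0457 0.0249] [ 0.1 -0.   0.1  0. ]
clampBR.012 [ 0.5634 -0.0546  0.0203] [-0.   0.  -0.1 -0. ]
handletop.1155 [0.5293 0.2491 0.1291] [-0.7  0.1 -0.6 -0.4]
flange top [ 0.532   0.2495 -0.3807  0.0726] -21.814882492968085 [[2.1, 4.6], [2.5, 5.2], [3.7, 2.5], [1.8, 2.7], [-3.4, -4.5], [-1.5, -4.0], [-2.6, -3.0], [-3.0, -4.2]]
```

All heights come out about 10 mm higher than assumed, so the mat is a slab about 1 cm thick. I'll measure it exactly by touching bare mat with the fork tips.

Call:
send_rows:
  series: [0, 1.5, 1, 0, 0, 0, 0, 0, 2.5, 4, 0, 0, 0, 0, 0, 2.5, 7, 0, 0, 0, 0, 0, 2.5, 9.5, 0, 0, 0, 0, 0, 2.5, 10.8, 0, 0, 0, 0, 0, 2.5, 11, 0, 0, 0, 0, 0, 2.5, 11, 0, 0, 0, 0, 0, 2.5, 11, 0, 0, 0, 0]

```text
clock: 6.17
tcp_pos: [0.613, 0.1252, 0.079]
orientation: [0.001, 0.075, 0.997, 0.0]
wrist_force: [0.4, 0.7, 0.2]
finger_gap: 0.0138
```

Call:
send_rows:
  series: [0, 0, 0.1, 0, 0, 0, 0, 0, 0, 0.2, 0, 0, 0, 0, 0, 0, 0.3, 0, 0, 0, 0, 0, 0, 0.4, 0, 0, 0, 0, 0, 0, 0.4, 0, 0, 0, 0, 0, 0, 0.4, 0, 0, 0, 0]

```text
clock: 6.67
tcp_pos: [0.6125, 0.1242, 0.0741]
orientation: [0.0, 0.076, 0.997, 0.0]
wrist_force: [0.1, 0.3, -0.1]
finger_gap: 0.0137
```

Call:
send_rows:
  series: [0, 0, 0.1, 0, 0, 0, 0, 0, 0, 0.2, 0, 0, 0, 0, 0, 0, 0.3, 0, 0, 0, 0, 0, 0, 0.3, 0, 0, 0, 0, 0, 0, 0.3, 0, 0, 0, 0]

```text
clock: 7.08
tcp_pos: [0.6124, 0.1242, 0.0708]
orientation: [-0.0, 0.076, 0.997, 0.0]
wrist_force: [-0.7, -0.1, -1.2]
finger_gap: 0.0137
```

Call:
send_rows:
  series: [0, 0, 0.1, 0, 0, 0, 0, 0, 0, 0.2, 0, 0, 0, 0, 0, 0, 0.2, 0, 0, 0, 0, 0, 0, 0.2, 0, 0, 0, 0]

```text
clock: 7.42
tcp_pos: [0.6124, 0.1243, 0.069]
orientation: [-0.0, 0.075, 0.997, 0.0]
wrist_force: [-0.7, -0.3, -1.6]
finger_gap: 0.0138
```

Call:
send_rows:
  series: [0, 0, 0.1, 0, 0, 0, 0, 0, 0, 0.2, 0, 0, 0, 0, 0, 0, 0.2, 0, 0, 0, 0, 0, 0, 0.2, 0, 0, 0, 0]

```text
clock: 7.75
tcp_pos: [0.6124, 0.1242, 0.0669]
orientation: [-0.0, 0.075, 0.997, 0.0]
wrist_force: [0.2, 0.2, -1.5]
finger_gap: 0.0135
```

Call:
send_rows:
  series: [0, 0, 0.1, 0, 0, 0, 0, 0, 0, 0.1, 0, 0, 0, 0, 0, 0, 0.1, 0, 0, 0, 0]

```text
clock: 8.0
tcp_pos: [0.6128, 0.1243, 0.0663]
orientation: [0.0, 0.075, 0.997, 0.0]
wrist_force: [0.3, 0.4, 0.1]
finger_gap: 0.0136
```

Call:
send_rows:
  series: [0, 0, 0.1, 0, 0, 0, 0, 0, 0, 0.1, 0, 0, 0, 0, 0, 0, 0.1, 0, 0, 0, 0]

```text
clock: 8.25
tcp_pos: [0.6131, 0.1243, 0.0662]
orientation: [0.001, 0.075, 0.997, 0.0]
wrist_force: [-0.2, 0.1, 5.4]
finger_gap: 0.0135
```

```bash
python3 - <<'E'
from fit import *
S=.009
f=least_squares(lambda q:((proj("wrist",T(q,C)+[0,0,S],i)-px)*W).ravel(),[.604,-.033,-.15]);q=f.x
np.save("clamp.npy",q)
print(q.round(4),np.degrees(q[2]))
for y in(27,29,31,33,35): print(y,((proj("wrist",T(q,np.array([[0,y,37],[0,y+6,15],[11,y,26],[-11,y,26]])/1e3)+[0,0,S],i)-[158,119])*4.4).round(0).tolist())
t=T(q,np.array([[0,.019,0]]))[0];t[2]=.14;print(t)
print(go([t[0],t[1],.14],q[2]+np.pi))
E
```

```text
[ 0.5978 -0.0319 -0.1792] -10.27026099257121
27 [[286.0, 311.0], [331.0, 292.0], [300.0, 342.0], [296.0, 259.0]]
29 [[293.0, 311.0], [338.0, 292.0], [307.0, 342.0], [303.0, 260.0]]
31 [[301.0, 312.0], [345.0, 292.0], [314.0, 343.0], [311.0, 260.0]]
33 [[308.0, 312.0], [352.0, 293.0], [322.0, 343.0], [318.0, 260.0]]
35 [[316.0, 312.0], [360.0, 293.0], [329.0, 343.0], [326.0, 260.0]]
[ 0.60113814 -0.01316775  0.14      ]
(array([ -0.9 , -13.76,  -7.38]), array([0.02, 0.1 , 1.61]))
```

Call:
send_rows:
  series: [0, 0, -1.5, 0, 0, 0, 0, 0, 0, -4.5, 0, 0, 0, 0, 0, -1, -7, 0, 0, 0.5, 0, -0.3, -4, -7.4, 0, 0, 1, 0, -0.6, -7, -7.4, 0, 0, 1.6, 0, -0.9, -10, -7.4, 0, 0, 1.6, 0, -0.9, -12.5, -7.4, 0, 0, 1.6, 0, -0.9, -13.7, -7.4, 0, 0, 1.6, 0, -0.9, -13.7, -7.4, 0, 0, 1.6, 0, -0.9, -13.7, -7.4, 0, 0, 1.6, 0]

```text
clock: 9.08
tcp_pos: [0.6006, -0.0127, 0.1389]
orientation: [-0.0, 0.09, 0.996, 0.0]
wrist_force: [1.1, -0.7, -1.1]
finger_gap: 0.0136
```

```bash
python3 - <<'E'
from h import *
q=np.load("clamp.npy")
s=get_state();print(s["tcp_pos"],np.degrees(phi_now()),go([.6011,-.0132,.14],q[2]+np.pi))
i=camera_info("wrist");im=read_camera("wrist");cv2.imwrite("pics/w4full.png",im);np.save("w4.npy",i)
o=proj("wrist",[[.601,-.013,.035],s["tcp_pos"]],i);print(o)
save(im,"w4.png",(230,120,160,150),4.0)
E
```

```text
[ 0.60062833 -0.01271712  0.13888052] 169.6670530162826 (array([-0.06, -0.04, -0.11]), array([ 0.04, -0.02, -0.06]))
[[317.26160535 187.26943056]
 [317.84051331 225.09141417]]
```

View pics/w4.png

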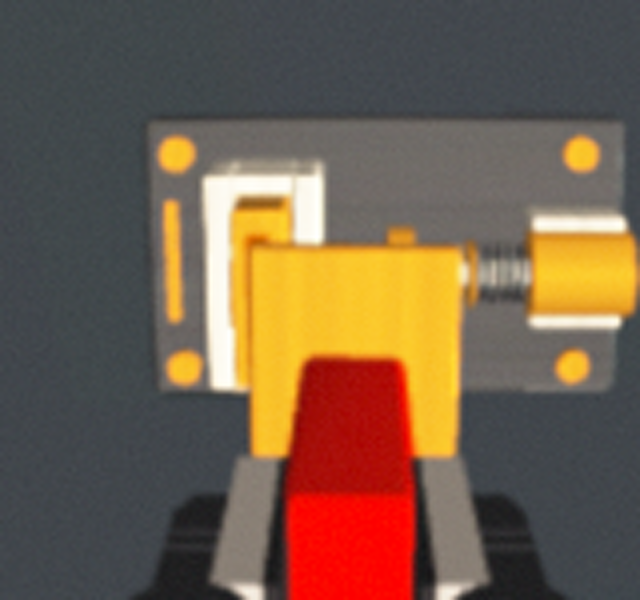

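```bash
python3 - <<'E'
from h import *
from scipy.optimize import least_squares
i=np.load("w4.npy",allow_pickle=True).item()
g=lambda p:np.array((230+(p[0]+.5)/4-.5,120+(p[1]+.5)/4-.5))
T=lambda q,P:R.from_euler('z',q[2]).apply(P)+[q[0],q[1],0]
C=np.array([[-35,-30,12],[-35,87,12],[35,87,12],[35,-30,12],[0,60,26],[0,75,26]])/1e3
px=np.array([g(p) for p in[(150,120),(625,121),(612,390),(160,390),(500,272),(580,274)]]);W=np.array([[1,1]]*4+[[0,1]]*2)
for S in(.009,None):
    F=lambda q:((proj("wrist",T(q,C)+[0,0,S if S else q[3]],i)-px)*W).ravel()
    f=least_squares(F,[.598,-.032,-.18,.009][:3 if S else 4]);print("clamp",f.x.round(4),np.degrees(f.x[2]),(f.fun.reshape(-1,2)*4).round(1).tolist())
    if S:q=f.x
np.save("clamp2.npy",q)
s=get_state();t=s["tcp_pos"]
Fl=np.array([[-24,-16,0],[-24,16,0],[24,16,0],[24,-16,0]])/1e3
fp=np.array([g(p) for p in[(251,248),(462,246),(458,457),(251,457)]])
for dz in(-.0005,None):
    f2=least_squares(lambda p:(proj("wrist",T(p,Fl)+[0,0,t[2]+dz if dz else p[3]],i)-fp).ravel(),[t[0],t[1],-.18,t[2]][:3 if dz else 4])
    d=R.from_euler('z',-q[2]).apply([*(f2.x[:2]-t[:2]),0])*1e3
    print("flange",f2.x.round(4),np.degrees(f2.x[2]),(f2.fun.reshape(-1,2)*4).round(1).tolist(),"tool-TCP in clamp axes mm",d.round(1))
    e=R.from_euler('z',-q[2]).apply([f2.x[0]-q[0],f2.x[1]-q[1],0])*1e3;print("tool in clamp mm",e.round(1))
E
```

```text
clamp [ 0.5978 -0.0319 -0.1815] -10.397399442398827 [[-0.6, -0.8], [1.2, 0.2], [-0.0, 1.3], [-0.6, 1.5], [0.0, -0.1], [0.0, -1.8]]
clamp [ 0.598  -0.0319 -0.1815  0.0079] -10.40161954498288 [[0.2, -0.3], [0.4, 0.7], [-0.8, 0.8], [0.1, 1.0], [0.0, -0.2], [0.0, -1.9]]
flange [ 0.591  -0.0105 -0.183 ] -10.484049308108347 [[-1.9, -40.9], [1.1, -38.3], [-3.5, 46.0], [4.3, 45.7]] tool-TCP in clamp axes mm [-9.8 -0.3  0. ]
tool in clamp mm [-10.5  19.8   0. ]
flange [ 0.6037 -0.0126 -0.1832  0.0946] -10.496728087526542 [[19.1, -15.4], [-20.1, -12.9], [-21.9, 15.2], [22.9, 14.9]] tool-TCP in clamp axes mm [ 3.1 -0.1  0. ]
tool in clamp mm [ 2.4 20.   0. ]
```

```bash
python3 - <<'E'
from h import *
from scipy.optimize import least_squares
i=np.load("w4.npy",allow_pickle=True).item();q=np.load("clamp2.npy")
g=lambda p:np.array((230+(p[0]+.5)/4-.5,120+(p[1]+.5)/4-.5))
t=get_state()["tcp_pos"]
L=lambda P:(R.from_euler('z',-q[2]).apply(P-[q[0],q[1],0])*1e3).round(1)
print("tcp",L(t))
for z in(-.001,0.,.002,.004):
  print(z,"edge corners",[L(at_z("wrist",g(p),t[2]+z,i)).tolist() for p in[(251,248),(462,246)]])
# handle far top? edge between dark and bright red = top face edge near -x ; base of handle back face at flange
for p,z in[((303,358),0),((405,360),0),((288,494),.0505+.004),((415,494),.0505+.004)]: print(p,L(at_z("wrist",g(p),t[2]+z,i)))
E
```

```text
tcp [ -0.7  20.1 138.9]
-0.001 edge corners [[-28.2, 3.9, 137.9], [-28.5, 35.8, 137.9]]
0.0 edge corners [[-28.4, 4.0, 138.9], [-28.7, 35.7, 138.9]]
0.002 edge corners [[-28.8, 4.2, 140.9], [-29.1, 35.5, 140.9]]
0.004 edge corners [[-29.2, 4.3, 142.9], [-29.6, 35.3, 142.9]]
(303, 358) [-11.1  11.7 138.9]
(405, 360) [-10.8  27.3 138.9]
(288, 494) [-12.2  11.9 193.4]
(415, 494) [-12.2  26.1 193.4]
```

Flange corners are at (251,248) and (462,246), with the tool about 3.9 mm toward −x of the bar axis. I'll correct that, then descend carefully past the bar.

Call:
send_rows:
  series: [-0.2, 0, 0.5, 0, 0, -0.1, 0, -0.39, 0, 1.5, 0, 0, -0.1, 0, -0.39, 0, 2.5, 0, 0, -0.1, 0, -0.39, 0, 3.5, 0, 0, -0.1, 0, -0.39, 0, 3.9, 0, 0, -0.1, 0, -0.39, 0, 3.9, 0, 0, -0.1, 0, -0.39, 0, 3.9, 0, 0, -0.1, 0]

```text
clock: 9.72
tcp_pos: [0.6041, -0.013, 0.0994]
orientation: [-0.001, 0.088, 0.996, 0.0]
wrist_force: [1.2, 0.6, 0.3]
finger_gap: 0.0135
```

```bash
cat > st.py <<'E'
from h import *
q=np.load("clamp2.npy");s=get_state()
L=R.from_euler('z',-q[2]).apply
print("tcp in clamp mm",(L(s["tcp_pos"]-[q[0],q[1],0])*1e3).round(1),"F clamp",L(s["wrist_force"]).round(1),"tool rel yaw",np.degrees(phi_now()-q[2]-np.pi).round(2),"v",np.abs(s["qvel"]).max().round(3))
E
python3 st.py
```

```text
tcp in clamp mm [ 2.9 19.7 99.4] F clamp [1.1 0.8 0.3] tool rel yaw 0.25 v 0.021
```

Call:
send_rows:
  series: [0, 0, 0.1, 0, 0, 0, 0, 0, 0, 0.3, 0, 0, 0, 0, 0, 0, 0.5, 0, 0, 0, 0, 0, 0, 0.5, 0, 0, 0, 0]

```text
clock: 10.05
tcp_pos: [0.6046, -0.0133, 0.0949]
orientation: [0.0, 0.089, 0.996, 0.0]
wrist_force: [-0.8, -0.5, -0.7]
finger_gap: 0.014
```

Call:
send_rows:
  series: [0, 0, 0.1, 0, 0, 0, 0, 0, 0, 0.2, 0, 0, 0, 0, 0, 0, 0.2, 0, 0, 0, 0]

```text
clock: 10.3
tcp_pos: [0.6045, -0.0132, 0.0929]
orientation: [-0.0, 0.089, 0.996, 0.0]
wrist_force: [-0.4, -0.6, -0.1]
finger_gap: 0.013
```

Call:
send_rows:
  series: [0, 0, 0.1, 0, 0, 0, 0, 0, 0, 0.2, 0, 0, 0, 0, 0, 0, 0.2, 0, 0, 0, 0]

```text
clock: 10.55
tcp_pos: [0.6045, -0.0132, 0.0908]
orientation: [-0.0, 0.089, 0.996, 0.0]
wrist_force: [0.6, -0.8, -0.8]
finger_gap: 0.0136
```

Call:
send_rows:
  series: [0, 0, 0.1, 0, 0, 0, 0, 0, 0, 0.2, 0, 0, 0, 0, 0, 0, 0.3, 0, 0, 0, 0, 0, 0, 0.4, 0, 0, 0, 0, 0, 0, 0.4, 0, 0, 0, 0]

```text
clock: 10.97
tcp_pos: [0.6045, -0.0132, 0.0868]
orientation: [-0.0, 0.089, 0.996, 0.0]
wrist_force: [-0.6, -0.5, -0.8]
finger_gap: 0.0136
```

Call:
send_rows:
  series: [0, 0, 0.1, 0, 0, 0, 0, 0, 0, 0.2, 0, 0, 0, 0, 0, 0, 0.3, 0, 0, 0, 0, 0, 0, 0.4, 0, 0, 0, 0, 0, 0, 0.4, 0, 0, 0, 0]

```text
clock: 11.38
tcp_pos: [0.6045, -0.0132, 0.0828]
orientation: [-0.0, 0.089, 0.996, 0.0]
wrist_force: [0.1, -0.3, -0.5]
finger_gap: 0.0135
```

```bash
python3 st.py
```

```text
tcp in clamp mm [ 3.2 19.5 82.8] F clamp [ 0.2 -0.3 -0.5] tool rel yaw 0.24 v 0.006
```

Call:
send_rows:
  series: [0, 0.1, 0, 0, 0, 0, 0, 0, 0.2, 0, 0, 0, 0, 0, 0, 0.3, 0, 0, 0, 0, 0, 0, 0.4, 0, 0, 0, 0, 0, 0, 0.4, 0, 0, 0, 0, 0]

```text
clock: 11.8
tcp_pos: [0.6054, -0.009, 0.0831]
orientation: [0.0, 0.088, 0.996, 0.0]
wrist_force: [-0.8, -0.8, -1.2]
finger_gap: 0.0137
```

Call:
send_rows:
  series: [0, 0.1, 0, 0, 0, 0, 0, 0, 0.15, 0, 0, 0, 0, 0, 0, 0.15, 0, 0, 0, 0, 0]

```text
clock: 12.05
tcp_pos: [0.6056, -0.0079, 0.0831]
orientation: [0.0, 0.088, 0.996, -0.0]
wrist_force: [0.2, -1.1, -0.1]
finger_gap: 0.0137
```

Call:
send_rows:
  series: [0, 0.1, 0, 0, 0, 0, 0, 0, 0.15, 0, 0, 0, 0, 0, 0, 0.15, 0, 0, 0, 0, 0]

```text
clock: 12.3
tcp_pos: [0.6058, -0.0071, 0.0831]
orientation: [-0.0, 0.089, 0.996, -0.001]
wrist_force: [-0.3, -3.8, 0.2]
finger_gap: 0.0137
```

```bash
python3 st.py
```

```text
tcp in clamp mm [ 3.4 25.8 83.1] F clamp [ 0.4 -3.8  0.2] tool rel yaw 0.22 v 0.004
```

Call:
send_rows:
  series: [0, 0.1, 0, 0, 0, 0, 0, 0, 0.2, 0, 0, 0, 0, 0, 0, 0.3, 0, 0, 0, 0, 0, 0, 0.4, 0, 0, 0, 0, 0, 0, 0.4, 0, 0, 0, 0, 0]

```text
clock: 12.72
tcp_pos: [0.6066, -0.0024, 0.0831]
orientation: [0.0, 0.088, 0.996, -0.0]
wrist_force: [-0.2, -3.7, -0.3]
finger_gap: 0.0135
```

```bash
python3 st.py
```

```text
tcp in clamp mm [ 3.4 30.5 83.1] F clamp [ 0.5 -3.7 -0.3] tool rel yaw 0.24 v 0.003
```

Call:
send_rows:
  series: [0, 0.1, 0, 0, 0, 0, 0, 0, 0.2, 0, 0, 0, 0, 0, 0, 0.3, 0, 0, 0, 0, 0, 0, 0.3, 0, 0, 0, 0, 0]

```text
clock: 13.05
tcp_pos: [0.6071, 0.0006, 0.0831]
orientation: [0.0, 0.088, 0.996, -0.0]
wrist_force: [-0.2, -4.6, 0.3]
finger_gap: 0.0133
```

```bash
python3 st.py; python3 - <<'E'
from h import *
im=read_camera("scene");cv2.imwrite("pics/s5.png",im)
for c in("scene",):
    for d in silhouettes(c,"link"): print(c,d["p"],d["box"])
E
```

```text
tcp in clamp mm [ 3.4 33.7 83.1] F clamp [ 0.6 -4.5  0.3] tool rel yaw 0.25 v 0.003
scene 0.65 [271.4, 249.5, 12.0, 18.3]
```

Call:
send_rows:
  series: [0, 0.05, 0, 0, 0, 0, 0, 0, 0.1, 0, 0, 0, 0, 0, 0, 0.1, 0, 0, 0, 0, 0, 0, 0.1, 0, 0, 0, 0, 0]

```text
clock: 13.48
tcp_pos: [0.6073, 0.0014, 0.0831]
orientation: [0.0, 0.089, 0.996, -0.0]
wrist_force: [-0.2, -5.3, -0.1]
finger_gap: 0.0136
```

```bash
cat > lk.py <<'E'
from h import *
im=read_camera("scene");cv2.imwrite("pics/s6.png",im)
a=cv2.imread("pics/s5.png")
for d in silhouettes("scene","link"): print(d["p"],d["box"])
x=slice(262,290);print("diff rows",np.abs(im[235:275,x].astype(int)-a[235:275,x]).max((1,2)).tolist())
E
python3 st.py;python3 lk.py
```

```text
tcp in clamp mm [ 3.4 34.5 83.1] F clamp [ 0.7 -5.3 -0.1] tool rel yaw 0.24 v 0.002
diff rows [10, 14, 16, 35, 36, 31, 48, 47, 51, 57, 50, 52, 47, 50, 46, 47, 78, 65, 39, 19, 46, 29, 33, 23, 39, 37, 38, 51, 29, 29, 17, 6, 7, 5, 4, 4, 4, 4, 5, 5]
```

Call:
send_rows:
  series: [0, 0.05, 0, 0, 0, 0, 0, 0, 0.1, 0, 0, 0, 0, 0, 0, 0.1, 0, 0, 0, 0, 0, 0, 0.1, 0, 0, 0, 0, 0]

```text
clock: 13.92
tcp_pos: [0.6075, 0.0025, 0.0831]
orientation: [0.0, 0.088, 0.996, 0.0]
wrist_force: [-1.3, -6.1, 0.8]
finger_gap: 0.0136
```

```bash
python3 st.py;python3 lk.py
```

```text
tcp in clamp mm [ 3.4 35.6 83.1] F clamp [-0.2 -6.2  0.8] tool rel yaw 0.24 v 0.002
0.58 [269.5, 247.3, 11.6, 22.0]
diff rows [26, 31, 34, 77, 91, 86, 84, 95, 83, 101, 77, 90, 173, 162, 167, 132, 125, 107, 88, 111, 113, 115, 103, 112, 106, 103, 103, 103, 43, 25, 18, 33, 5, 5, 7, 4, 4, 3, 4, 4]
```

Call:
send_rows:
  series: [0, 0, 0, 0, 0, 0, 0, 0, 0, 0, 0, 0, 0, 0, 0, 0, 0, 0, 0, 0, 0, 0, 0, 0, 0, 0, 0, 0, 0, 0, 0, 0, 0, 0, 0]

```text
clock: 14.43
tcp_pos: [0.6075, 0.0025, 0.0831]
orientation: [0.0, 0.089, 0.996, 0.0]
wrist_force: [-0.2, -4.7, 0.5]
finger_gap: 0.0134
```

```bash
python3 st.py;python3 lk.py; python3 - <<'E'
import cv2,numpy as np
c=lambda n:cv2.resize(cv2.imread(n)[215:295,240:330],None,fx=4.4,fy=4.4,interpolation=cv2.INTER_CUBIC)
cv2.imwrite("pics/cmp.png",np.hstack([c("pics/s5.png"),c("pics/s6.png")]))
E
```

```text
tcp in clamp mm [ 3.3 35.6 83.1] F clamp [ 0.6 -4.6  0.5] tool rel yaw 0.24 v 0.001
0.71 [117.6, 247.1, 98.1, 121.6]
0.57 [271.3, 247.9, 9.3, 16.0]
diff rows [24, 31, 30, 76, 94, 87, 80, 95, 81, 102, 77, 90, 172, 153, 165, 139, 125, 113, 86, 111, 104, 115, 106, 109, 92, 106, 103, 102, 44, 24, 20, 27, 6, 7, 5, 3, 4, 3, 3, 4]
```

View pics/cmp.png

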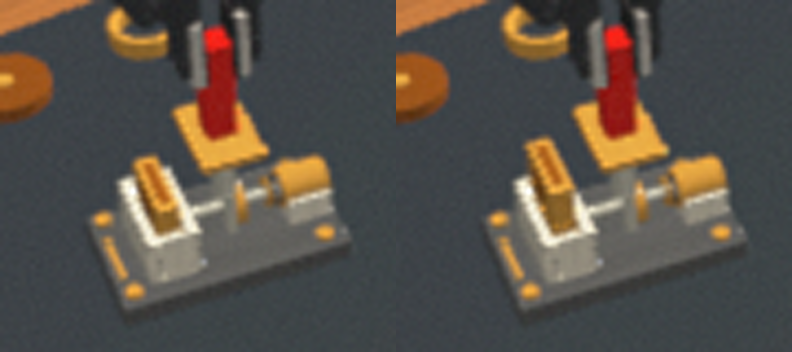

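The link has risen (right half, top at (540,145), against (150,160) before). Next I back off and lift the fork clear.

Call:
send_rows:
  series: [0, -0.2, 0, 0, 0, 0, 0, 0, -0.4, 0, 0, 0, 0, 0, 0, -0.6, 0, 0, 0, 0, 0, 0, -0.8, 0, 0, 0, 0, 0, 0, -1, 0, 0, 0, 0, 0, 0, -1.2, 0, 0, 0, 0, 0, 0, -1.25, 0, 0, 0, 0, 0, 0, -1.25, 0, 0, 0, 0, 0]

```text
clock: 15.2
tcp_pos: [0.6051, -0.0091, 0.0828]
orientation: [-0.0, 0.088, 0.996, 0.001]
wrist_force: [-0.4, 0.3, -0.1]
finger_gap: 0.0139
```

Call:
send_rows:
  series: [0, 0, -0.3, 0, 0, 0, 0, 0, 0, -1, 0, 0, 0, 0, 0, 0, -2, 0, 0, 0, 0, 0, 0, -4, 0, 0, 0, 0, 0, 0, -6.5, 0, 0, 0, 0, 0, 0, -9, 0, 0, 0, 0, 0, 0, -11, 0, 0, 0, 0, 0, 0, -12, 0, 0, 0, 0, 0, 0, -12, 0, 0, 0, 0]

```text
clock: 15.95
tcp_pos: [0.6071, -0.0099, 0.2068]
orientation: [0.003, 0.088, 0.996, -0.0]
wrist_force: [0.7, 0.2, 0.2]
finger_gap: 0.0135
```

```bash
python3 st.py;python3 -c "
from h import *
print(go([.5342,.2474,.2],np.radians(158.94)))"
```

```text
tcp in clamp mm [  5.2  23.3 206.8] F clamp [0.7 0.3 0.2] tool rel yaw 0.25 v 0.072
(array([11.71, 24.04,  0.62]), array([ 0.06,  0.35, 10.91]))
```

Call:
send_rows:
  series: [0.9, 2, 0.1, 0, 0, 1, 0, 2.7, 5.5, 0.2, 0, 0, 3, 0, 4.4, 9, 0.3, 0, 0, 5, 0, 6.2, 12.7, 0.4, 0, 0, 7, 0, 8, 16.4, 0.5, 0, 0, 9, 0, 9.8, 20, 0.6, 0, 0, 10.9, 0, 11, 22.6, 0.6, 0, 0, 10.9, 0, 11.7, 24, 0.6, 0, 0, 10.9, 0, 11.7, 24, 0.6, 0, 0, 10.9, 0, 11.7, 24, 0.6, 0, 0, 10.9, 0]

```text
clock: 16.78
tcp_pos: [0.5314, 0.2478, 0.1958]
orientation: [-0.001, 0.182, 0.983, -0.001]
wrist_force: [0.3, -1.2, -0.4]
finger_gap: 0.0136
```

```bash
python3 -c "
from h import *
print(get_state()['tcp_pos'],go([.5342,.2474,.0724],np.radians(158.94)))"
```

```text
[0.53135984 0.24777549 0.19581247] (array([-0.3 ,  0.08, 12.34]), array([-0.08, -0.08,  0.14]))
```

Call:
send_rows:
  series: [0, 0, 1, 0, 0, 0, 0, 0, 0, 3, 0, 0, 0, 0, 0, 0, 5, 0, 0, 0, 0, 0, 0, 6.2, 0, 0, 0, 0, 0, 0, 6.2, 0, 0, 0, 0, 0, 0, 6.2, 0, 0, 0, 0]

```text
clock: 17.28
tcp_pos: [0.5319, 0.2455, 0.1337]
orientation: [-0.001, 0.184, 0.983, -0.001]
wrist_force: [-0.2, 0.6, -0.6]
finger_gap: 0.0137
```

```bash
python3 -c "
from h import *
print(get_state()['tcp_pos'],go([.5342,.2474,.0724],np.radians(158.94)))"
```

```text
[0.53185975 0.24551137 0.13370553] (array([-0.16,  0.27,  6.13]), array([-0.1 , -0.12, -0.11]))
```

Call:
send_rows:
  series: [-0.16, 0.27, 0, 0, 0, 0, 0, -0.16, 0.27, 0.5, 0, 0, 0, 0, -0.16, 0.27, 1.2, 0, 0, 0, 0, -0.16, 0.27, 2, 0, 0, 0, 0, -0.16, 0.27, 2, 0, 0, 0, 0]

```text
clock: 17.7
tcp_pos: [0.5338, 0.2487, 0.1132]
orientation: [-0.001, 0.183, 0.983, -0.001]
wrist_force: [-0.5, 0.3, -1.6]
finger_gap: 0.0139
```

Call:
send_rows:
  series: [0, 0, 0.6, 0, 0, 0, 0, 0, 0, 1.4, 0, 0, 0, 0, 0, 0, 2.2, 0, 0, 0, 0, 0, 0, 3, 0, 0, 0, 0, 0, 0, 3.5, 0, 0, 0, 0, 0, 0, 3.7, 0, 0, 0, 0, 0, 0, 3.7, 0, 0, 0, 0]

```text
clock: 18.28
tcp_pos: [0.5343, 0.2489, 0.0772]
orientation: [-0.001, 0.183, 0.983, -0.0]
wrist_force: [0.6, -0.2, 0.3]
finger_gap: 0.0137
```

```bash
python3 -c "
from h import *
print(get_state()['tcp_pos'],go([.5342,.2474,.0724],np.radians(158.94)))"
```

```text
[0.53431281 0.24885033 0.07717014] (array([-0.04, -0.14,  0.48]), array([-0.05, -0.06,  0.  ]))
```

Call:
send_rows:
  series: [0, -0.1, 0.1, 0, 0, 0, 0, 0, -0.1, 0.25, 0, 0, 0, 0, 0, -0.1, 0.4, 0, 0, 0, 0, 0, -0.1, 0.45, 0, 0, 0, 0, 0, -0.1, 0.45, 0, 0, 0, 0]

```text
clock: 18.7
tcp_pos: [0.5345, 0.2481, 0.0736]
orientation: [0.0, 0.183, 0.983, 0.0]
wrist_force: [0.8, 0.2, -0.3]
finger_gap: 0.0136
```

Call:
send_rows:
  series: [0, 0, 0.1, 0, 0, 0, 0, 0, 0, 0.15, 0, 0, 0, 0, 0, 0, 0.15, 0, 0, 0, 0]

```text
clock: 18.95
tcp_pos: [0.5347, 0.2482, 0.0724]
orientation: [0.0, 0.183, 0.983, 0.0]
wrist_force: [0.4, -0.5, 1.6]
finger_gap: 0.0137
```

Call:
send_rows:
  series: [0, 0, 0, 0, 0, 0, 0.3, 0, 0, 0, 0, 0, 0, 0.6, 0, 0, 0, 0, 0, 0, 1, 0, 0, 0, 0, 0, 0, 1, 0, 0, 0, 0, 0, 0, 1, 0, 0, 0, 0, 0, 0, 1, 0, 0, 0, 0, 0, 0, 1]

```text
clock: 19.53
tcp_pos: [0.5345, 0.2481, 0.0721]
orientation: [0.0, 0.183, 0.983, 0.0]
wrist_force: [-0.2, -0.0, -0.4]
finger_gap: 0.0854
```

Call:
send_rows:
  series: [0, 0, -1, 0, 0, 0, 1, 0, 0, -4, 0, 0, 0, 1, 0, 0, -7.5, 0, 0, 0, 1, 0, 0, -11, 0, 0, 0, 1, 0, 0, -13, 0, 0, 0, 1, 0, 0, -13, 0, 0, 0, 1]

```text
clock: 20.03
tcp_pos: [0.5374, 0.249, 0.2088]
orientation: [0.004, 0.183, 0.983, 0.002]
wrist_force: [1.4, 0.3, 1.7]
finger_gap: 0.0849
```

```bash
python3 - <<'E'
from h import *
i=camera_info("wrist");im=read_camera("wrist");cv2.imwrite("pics/w5full.png",im);np.save("w5.npy",i)
a=np.vstack([cv2.resize(im[130:260,220:420],None,fx=3,fy=3),cv2.resize(read_camera("scene")[150:235,320:400],(600,200))[:200]])
cv2.imwrite("pics/w5.png",a)
q=np.load("clamp2.npy");c=R.from_euler('z',q[2]).apply
P=[q[0],q[1],0]+c([0,0,0]);print(P,go([P[0]-.0,P[1],.20],q[2]+np.pi))
E
```

```text
[ 0.59777123 -0.03186192  0.        ] (array([-15.9 , -23.9 ,   0.35]), array([  0.1 ,   0.14, -10.66]))
```

View pics/w5.png

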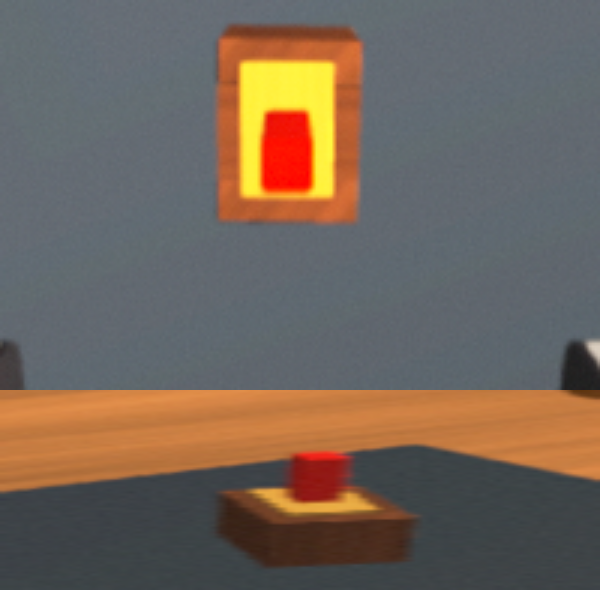

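The tool is seated: flange flat on the block and handle centred. Now I go to the link.

Call:
send_rows:
  series: [-1.2, -1.8, 0, 0, 0, -1, 1, -3.6, -5.4, 0.1, 0, 0, -3, 0.8, -6, -9, 0.1, 0, 0, -5, 0.6, -8.4, -12.6, 0.2, 0, 0, -7, 0.4, -10.8, -16.2, 0.3, 0, 0, -9, 0.4, -13.2, -19.8, 0.3, 0, 0, -10.7, 0.4, -15, -22.5, 0.3, 0, 0, -10.7, 0.4, -15.8, -23.8, 0.3, 0, 0, -10.7, 0.4, -15.8, -23.8, 0.3, 0, 0, -10.7, 0.4, -15.8, -23.8, 0.3, 0, 0, -10.7, 0.4]

```text
clock: 20.97
tcp_pos: [0.5955, -0.0314, 0.1974]
orientation: [-0.002, 0.091, 0.996, 0.0]
wrist_force: [-0.7, -0.2, 0.1]
finger_gap: 0.0342
```

```bash
python3 st.py; python3 - <<'E'
from h import *
q=np.load("clamp2.npy");print(go([q[0],q[1],.10],q[2]+np.pi))
E
```

```text
tcp in clamp mm [-2.400e+00  1.000e-01  1.974e+02] F clamp [-0.6 -0.3  0.1] tool rel yaw -0.09 v 0.042
(array([-0.27, -0.01,  9.74]), array([ 0.04, -0.18, -0.09]))
```

Call:
send_rows:
  series: [-0.2, 0, 1.5, 0, 0, 0, 0.4, -0.2, 0, 4, 0, 0, 0, 0.4, -0.2, 0, 7, 0, 0, 0, 0.4, -0.2, 0, 9, 0, 0, 0, 0.4, -0.2, 0, 9.7, 0, 0, 0, 0.4, -0.2, 0, 9.7, 0, 0, 0, 0.4, -0.2, 0, 9.7, 0, 0, 0, 0.4]

```text
clock: 21.55
tcp_pos: [0.5983, -0.0299, 0.1025]
orientation: [-0.0, 0.089, 0.996, 0.0]
wrist_force: [-0.4, -0.6, 0.5]
finger_gap: 0.0341
```

```bash
python3 st.py; python3 - <<'E'
from h import *
im=read_camera("wrist");save(im,"w6.png",(220,120,200,160),3.5)
E
```

```text
tcp in clamp mm [1.000e-01 2.000e+00 1.025e+02] F clamp [-0.3 -0.7  0.5] tool rel yaw 0.13 v 0.033
```

View pics/w6.png

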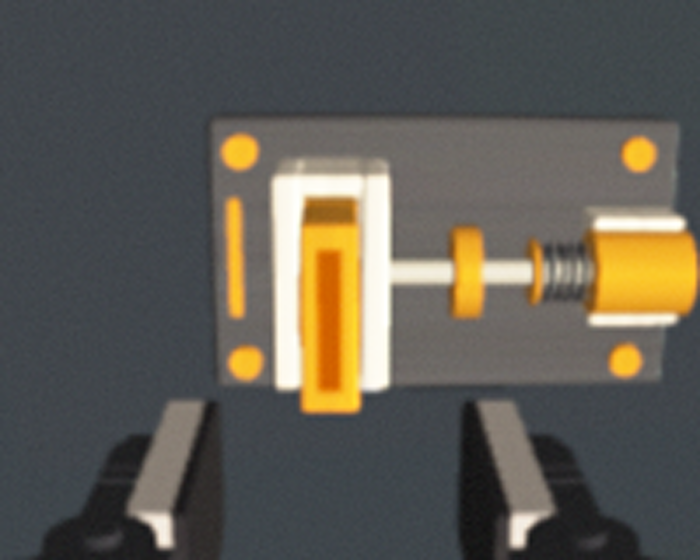

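The link stands up at crop (331,310), between the pads at (205,450) and (475,450), about 2 mm off centre. I'll correct and descend.

Call:
send_rows:
  series: [0, -0.2, 0.7, 0, 0, 0, 0.4, 0, -0.2, 1.7, 0, 0, 0, 0.4, 0, -0.2, 2.7, 0, 0, 0, 0.4, 0, -0.2, 3.6, 0, 0, 0, 0.4, 0, -0.2, 4.3, 0, 0, 0, 0.4, 0, -0.2, 4.6, 0, 0, 0, 0.4, 0, -0.2, 4.6, 0, 0, 0, 0.4, 0, -0.2, 4.6, 0, 0, 0, 0.4]

```text
clock: 22.27
tcp_pos: [0.5979, -0.0331, 0.0558]
orientation: [-0.0, 0.09, 0.996, 0.0]
wrist_force: [-0.5, -1.3, 0.3]
finger_gap: 0.0344
```

```bash
python3 st.py
```

```text
tcp in clamp mm [ 0.3 -1.2 55.8] F clamp [-0.2 -1.3  0.3] tool rel yaw 0.03 v 0.015
```

Shift +1 mm in y and 3 mm down, then close gently.

Call:
send_rows:
  series: [0, 0.1, 0.15, 0, 0, 0, 0.4, 0, 0.1, 0.3, 0, 0, 0, 0.4, 0, 0.1, 0.3, 0, 0, 0, 0.3, 0, 0.1, 0.3, 0, 0, 0, 0.2, 0, 0.1, 0.3, 0, 0, 0, 0.1, 0, 0.1, 0.3, 0, 0, 0, 0, 0, 0.1, 0.3, 0, 0, 0, 0, 0, 0.1, 0.3, 0, 0, 0, 0, 0, 0.1, 0.3, 0, 0, 0, 0, 0, 0.1, 0.3, 0, 0, 0, 0]
  newtons: 40

```text
clock: 23.1
tcp_pos: [0.5982, -0.0321, 0.0531]
orientation: [0.0, 0.09, 0.996, 0.0]
wrist_force: [-0.7, -0.6, -0.1]
finger_gap: 0.0
```

```bash
python3 st.py
```

```text
tcp in clamp mm [ 0.5 -0.2 53.1] F clamp [-0.6 -0.7 -0.1] tool rel yaw 0.04 v 0.002
```

```bash
python3 - <<'E'
from h import *
im=read_camera("wrist");b=read_camera("scene")
a=np.vstack([cv2.resize(im[120:240,220:420],(700,420),interpolation=cv2.INTER_CUBIC)[:,:520],cv2.resize(b[235:295,240:340],(520,312)) ])if 0 else None
c=cv2.resize(im[120:280,220:420],None,fx=2,fy=2,interpolation=cv2.INTER_CUBIC);d=cv2.resize(b[215:295,240:340],(400,320),interpolation=cv2.INTER_CUBIC)
cv2.imwrite("pics/w7.png",np.hstack([c,d]))
E
```

```text
(no output)
```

View pics/w7.png

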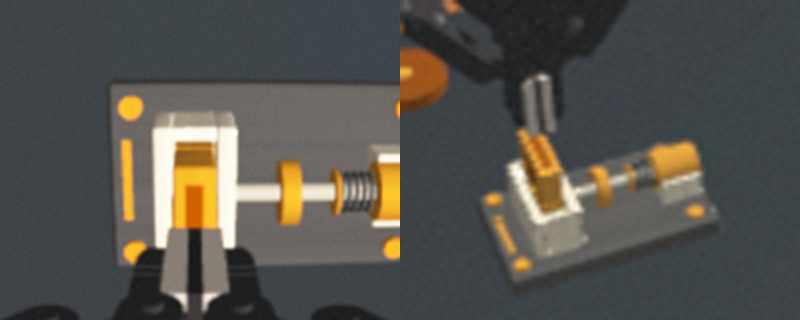

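```bash
python3 - <<'E'
from h import *
q=np.load("clamp2.npy");T=lambda P:R.from_euler('z',q[2]).apply(np.array(P)/1e3)+[q[0],q[1],.009]
s=get_state();print(s["tcp_pos"],s["finger_gap"])
L=lambda o:((o-[240,215])*4+[400,0]).round(0).tolist()
print("scene tcp",L(proj("scene",s["tcp_pos"])),"linktop corners up",L(proj("scene",T([[20,6,64],[20,-6,64],[-20,6,64],[-20,-6,64]]))),"down",L(proj("scene",T([[20,6,52],[-20,-6,52]]))),"lug",L(proj("scene",T([[24,13,38],[24,-13,38]]))))
W=lambda o:((o-[220,120])*2).round(0).tolist()
print("wrist tcp",W(proj("wrist",s["tcp_pos"])),"up",W(proj("wrist",T([[20,6,64],[20,-6,64],[-20,6,64],[-20,-6,64]]))),"down",W(proj("wrist",T([[-20,6,52],[-20,-6,52]]))),"base",W(proj("wrist",T([[-35,-30,12],[35,-30,12]]))))
E
```

```text
[ 0.59822417 -0.03211666  0.05302853] -3.554328512877694e-05
scene tcp [[541.0, 182.0]] linktop corners up [[561.0, 174.0], [538.0, 180.0], [538.0, 127.0], [516.0, 133.0]] down [[562.0, 191.0], [518.0, 150.0]] lug [[579.0, 212.0], [532.0, 226.0]]
wrist tcp [[196.0, 210.0]] up [[217.0, 296.0], [176.0, 296.0], [219.0, 165.0], [175.0, 165.0]] down [[217.0, 154.0], [176.0, 153.0]] base [[110.0, 82.0], [117.0, 265.0]]
```

```bash
python3 - <<'E'
from h import *
t=get_state()["tcp_pos"]
for h in(0,.01,.02,.03,.04):
    p=t+[0,0,h];print(h,"wrist",((proj("wrist",p)-[220,120])*2).round(0),"scene",((proj("scene",p)-[240,215])*4+[400,0]).round(0))
im=read_camera("wrist")
save(im,"w8.png",(280,190,80,90),6)
E
```

```text
0 wrist [[196. 210.]] scene [[541. 182.]]
0.01 wrist [[196. 222.]] scene [[540. 168.]]
0.02 wrist [[196. 235.]] scene [[538. 154.]]
0.03 wrist [[196. 249.]] scene [[536. 139.]]
0.04 wrist [[196. 265.]] scene [[535. 125.]]
```

View pics/w8.png

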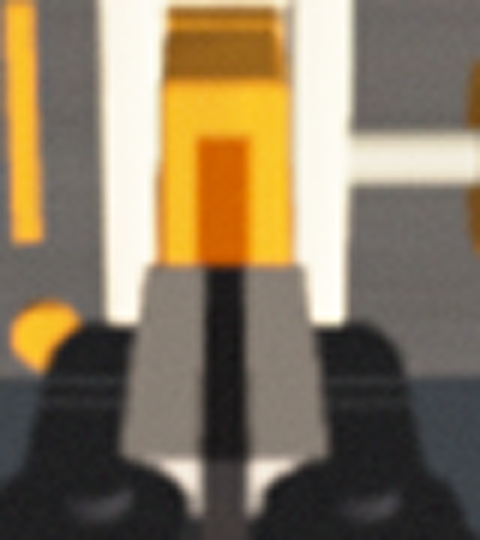

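Closed, the fingertips really sit about 30 mm above the reported TCP. They are at the link's near top edge, crop y≈266, so they closed above the link. I'll open, go 23 mm lower and close again.

Call:
send_rows:
  series: [0, 0, 0, 0, 0, 0, 0.4, 0, 0, 0, 0, 0, 0, 0.4, 0, 0, 0, 0, 0, 0, 0.4, 0, 0, 0, 0, 0, 0, 0.4, 0, 0, 0.5, 0, 0, 0, 0.4, 0, 0, 1, 0, 0, 0, 0.4, 0, 0, 1.5, 0, 0, 0, 0.4, 0, 0, 1.5, 0, 0, 0, 0.4]

```text
clock: 23.92
tcp_pos: [0.5971, -0.0319, 0.0364]
orientation: [-0.001, 0.09, 0.996, 0.0]
wrist_force: [0.1, -0.0, 0.0]
finger_gap: 0.0339
```

```bash
python3 st.py
```

```text
tcp in clamp mm [-0.7 -0.2 36.4] F clamp [0.1 0.  0. ] tool rel yaw 0.04 v 0.02
```

Call:
send_rows:
  series: [0, 0, 0.3, 0, 0, 0, 0.4, 0, 0, 0.6, 0, 0, 0, 0.4, 0, 0, 0.8, 0, 0, 0, 0.4, 0, 0, 0.8, 0, 0, 0, 0.4]

```text
clock: 24.25
tcp_pos: [0.5978, -0.0321, 0.0295]
orientation: [-0.0, 0.09, 0.996, 0.0]
wrist_force: [-0.5, 0.4, -0.8]
finger_gap: 0.0342
```

```bash
python3 st.py
```

```text
tcp in clamp mm [ 0.1 -0.2 29.5] F clamp [-0.6  0.3 -0.8] tool rel yaw 0.04 v 0.01
```

Call:
send_rows:
  series: [0, 0, 0, 0, 0, 0, 0.3, 0, 0, 0, 0, 0, 0, 0.25, 0, 0, 0, 0, 0, 0, 0.25, 0, 0, 0, 0, 0, 0, 0.2, 0, 0, 0, 0, 0, 0, 0.2]
  newtons: 30

```text
clock: 24.67
tcp_pos: [0.5983, -0.0321, 0.0302]
orientation: [0.0, 0.09, 0.996, 0.0]
wrist_force: [-0.9, 0.5, 0.0]
finger_gap: 0.0169
```

Call:
send_rows:
  series: [0, 0, 0, 0, 0, 0, 0.15, 0, 0, 0, 0, 0, 0, 0.1, 0, 0, 0, 0, 0, 0, 0, 0, 0, 0, 0, 0, 0, 0, 0, 0, 0, 0, 0, 0, 0, 0, 0, 0, 0, 0, 0, 0]
  newtons: 30

```text
clock: 25.17
tcp_pos: [0.5983, -0.0321, 0.0301]
orientation: [0.0, 0.09, 0.996, 0.0]
wrist_force: [0.7, 0.7, 0.8]
finger_gap: 0.0107
```

```bash
python3 st.py
```

```text
tcp in clamp mm [ 0.6 -0.2 30.1] F clamp [0.6 0.8 0.8] tool rel yaw 0.04 v 0.002
```

Call:
send_rows:
  series: [0, 0, -0.1, 0, 0, 0, 0, 0, 0, -0.5, 0, 0, 0, 0, 0, 0, -1.2, 0, 0, 0, 0, 0, 0, -2.2, 0, 0, 0, 0, 0, 0, -3.5, 0, 0, 0, 0, 0, 0, -5.5, 0, 0, 0, 0, 0, 0, -7.5, 0, 0, 0, 0, 0, 0, -9, 0, 0, 0, 0, 0, 0, -10, 0, 0, 0, 0, 0, 0, -10, 0, 0, 0, 0]
  newtons: 60

```text
clock: 26.0
tcp_pos: [0.6001, -0.0324, 0.1334]
orientation: [0.003, 0.09, 0.996, -0.0]
wrist_force: [1.0, 0.2, 0.1]
finger_gap: 0.0094
```

```bash
python3 - <<'E'
from h import *
from scipy.optimize import least_squares
s=get_state();print(s["finger_gap"],s["wrist_force"])
t=lambda p:np.array((160+(p[0]+.5)/2.4-.5,90+(p[1]+.5)/2.4-.5))
C=np.array([[-75,60,42],[-75,-60,42],[75,-60,42],[75,60,42],[178,60,10]])/1e3
px=np.array([t(p) for p in[(638,342),(745,342),(740,222),(636,226),(634,149)]])
f=least_squares(lambda q:(proj("top",R.from_euler('z',q[2]).apply(C)+[q[0],q[1],.009])-px).ravel(),[.494,-.263,0])
print("box",f.x.round(4),np.degrees(f.x[2]),(f.fun).round(1));np.save("box.npy",f.x)
print(go([f.x[0],f.x[1],.13],f.x[2]+np.pi))
E
```

```text
0.009350707149163692 [1.00187057 0.19296148 0.10852224]
box [ 0.4934 -0.2607 -0.0052] -0.30078781391633364 [ 2.3 -0.2 -1.8  0.5 -1.7  0.8  1.8 -1.5 -0.7  0.4]
(array([  6.39, -24.37,   0.31]), array([ -0.02,   0.3 , -10.05]))
```

Call:
send_rows:
  series: [0.5, -2, 0, 0, 0, -1, 0, 1.4, -5.5, 0.1, 0, 0, -3, 0, 2.4, -9, 0.1, 0, 0, -5, 0, 3.3, -12.7, 0.2, 0, 0, -7, 0, 4.3, -16.4, 0.3, 0, 0, -9, 0, 5.2, -20, 0.3, 0, 0, -10, 0, 6, -22.8, 0.3, 0, 0, -10, 0, 6.3, -24, 0.3, 0, 0, -10, 0, 6.3, -24.3, 0.3, 0, 0, -10, 0, 6.3, -24.3, 0.3, 0, 0, -10, 0]

```text
clock: 26.83
tcp_pos: [0.4923, -0.26, 0.1265]
orientation: [-0.0, 0.004, 1.0, 0.001]
wrist_force: [1.3, 0.7, -1.2]
finger_gap: 0.0095
```

```bash
python3 - <<'E'
from h import *
q=np.load("box.npy");print(get_state()["finger_gap"],go([q[0],q[1],.02],q[2]+np.pi))
E
```

```text
0.009488298745532262 (array([-0.11, -0.08, 10.65]), array([ 0.06, -0.02, -0.15]))
```

Call:
send_rows:
  series: [0, 0, 1, 0, 0, 0, 0, 0, 0, 2.5, 0, 0, 0, 0, 0, 0, 4.5, 0, 0, 0, 0, 0, 0, 6.5, 0, 0, 0, 0, 0, 0, 8.5, 0, 0, 0, 0, 0, 0, 9.8, 0, 0, 0, 0, 0, 0, 10.4, 0, 0, 0, 0, 0, 0, 10.6, 0, 0, 0, 0, 0, 0, 10.6, 0, 0, 0, 0]

```text
clock: 27.58
tcp_pos: [0.4928, -0.2586, 0.0205]
orientation: [-0.0, 0.002, 1.0, 0.0]
wrist_force: [0.4, -0.9, -0.3]
finger_gap: 0.0094
```

Call:
send_rows:
  series: [0, 0, 0.15, 0, 0, 0, 0, 0, 0, 0.3, 0, 0, 0, 0, 0, 0, 0.45, 0, 0, 0, 0, 0, 0, 0.6, 0, 0, 0, 0, 0, 0, 0.7, 0, 0, 0, 0, 0, 0, 0.7, 0, 0, 0, 0]

```text
clock: 28.08
tcp_pos: [0.4925, -0.2599, 0.014]
orientation: [0.0, 0.003, 1.0, 0.0]
wrist_force: [1.0, -0.9, -1.0]
finger_gap: 0.0098
```

Call:
send_rows:
  series: [0, 0, 0.1, 0, 0, 0, 0, 0, 0, 0.2, 0, 0, 0, 0, 0, 0, 0.2, 0, 0, 0, 0]

```text
clock: 28.33
tcp_pos: [0.4924, -0.2598, 0.0118]
orientation: [-0.0, 0.003, 1.0, 0.0]
wrist_force: [0.4, -0.2, -0.3]
finger_gap: 0.0094
```

Call:
send_rows:
  series: [0, 0, 0.1, 0, 0, 0, 0, 0, 0, 0.2, 0, 0, 0, 0, 0, 0, 0.2, 0, 0, 0, 0]

```text
clock: 28.58
tcp_pos: [0.4924, -0.2597, 0.0097]
orientation: [-0.0, 0.003, 1.0, 0.0]
wrist_force: [-1.1, 0.5, -0.2]
finger_gap: 0.0092
```

Call:
send_rows:
  series: [0, 0, 0.1, 0, 0, 0, 0, 0, 0, 0.2, 0, 0, 0, 0, 0, 0, 0.2, 0, 0, 0, 0]

```text
clock: 28.83
tcp_pos: [0.4925, -0.2597, 0.0078]
orientation: [-0.0, 0.003, 1.0, 0.0]
wrist_force: [0.3, 0.3, -1.2]
finger_gap: 0.0096
```

Call:
send_rows:
  series: [0, 0, 0.1, 0, 0, 0, 0, 0, 0, 0.2, 0, 0, 0, 0, 0, 0, 0.2, 0, 0, 0, 0]

```text
clock: 29.08
tcp_pos: [0.4925, -0.2598, 0.0058]
orientation: [-0.0, 0.003, 1.0, 0.0]
wrist_force: [-1.2, 0.3, -1.1]
finger_gap: 0.0097
```

Call:
send_rows:
  series: [0, 0, 0.1, 0, 0, 0, 0, 0, 0, 0.2, 0, 0, 0, 0, 0, 0, 0.2, 0, 0, 0, 0]

```text
clock: 29.33
tcp_pos: [0.4927, -0.26, 0.0053]
orientation: [0.0, 0.003, 1.0, -0.0]
wrist_force: [-3.3, 0.4, 9.7]
finger_gap: 0.0098
```

Call:
send_rows:
  series: [0, 0, 0.1, 0, 0, 0, 0, 0, 0, 0.15, 0, 0, 0, 0, 0, 0, 0.15, 0, 0, 0, 0]

```text
clock: 29.58
tcp_pos: [0.4927, -0.2602, 0.0053]
orientation: [0.001, 0.003, 1.0, -0.001]
wrist_force: [-5.8, 3.0, 18.7]
finger_gap: 0.0094
```

Call:
send_rows:
  series: [0, 0, -0.2, 0, 0, 0, 0, 0, 0, -0.28, 0, 0, 0, 0, 0, 0, -0.28, 0, 0, 0, 0.15, 0, 0, -0.28, 0, 0, 0, 0.25, 0, 0, -0.28, 0, 0, 0, 0.4, 0, 0, -0.28, 0, 0, 0, 0.4, 0, 0, -0.28, 0, 0, 0, 0.4, 0, 0, -0.28, 0, 0, 0, 0.4]

```text
clock: 30.25
tcp_pos: [0.4925, -0.2598, 0.0051]
orientation: [-0.0, 0.003, 1.0, 0.0]
wrist_force: [-0.9, 0.1, -0.1]
finger_gap: 0.0344
```

Call:
send_rows:
  series: [0, 0, -1, 0, 0, 0, 0.4, 0, 0, -3, 0, 0, 0, 0.4, 0, 0, -6, 0, 0, 0, 0.4, 0, 0, -9.5, 0, 0, 0, 0.4, 0, 0, -13, 0, 0, 0, 0.4, 0, 0, -15, 0, 0, 0, 0.4, 0, 0, -15, 0, 0, 0, 0.4, 0, 0, -15, 0, 0, 0, 0.4]

```text
clock: 30.92
tcp_pos: [0.4936, -0.2606, 0.1575]
orientation: [0.002, 0.003, 1.0, -0.001]
wrist_force: [0.3, -0.1, -0.5]
finger_gap: 0.034
```

```bash
python3 - <<'E'
from h import *
a=read_camera("scene");b=read_camera("wrist")
cv2.imwrite("pics/fin.png",np.vstack([cv2.resize(a[160:380,100:400],None,fx=1.6,fy=1.6,interpolation=cv2.INTER_CUBIC),cv2.resize(b[100:300,150:480],(480,240))]))
t=read_camera("top")
for l in("wheel_a","retainer","stopper","link"): print(l,[d["box"] for d in silhouettes("top",l)])
E
```

```text
wheel_a [[325.7, 124.6, 16.4, 14.6], [363.1, 220.2, 21.5, 16.4]]
retainer [[336.1, 221.1, 16.6, 14.3]]
stopper [[379.9, 128.9, 13.3, 11.9]]
link [[363.9, 218.3, 19.1, 18.6]]
```

View pics/fin.png

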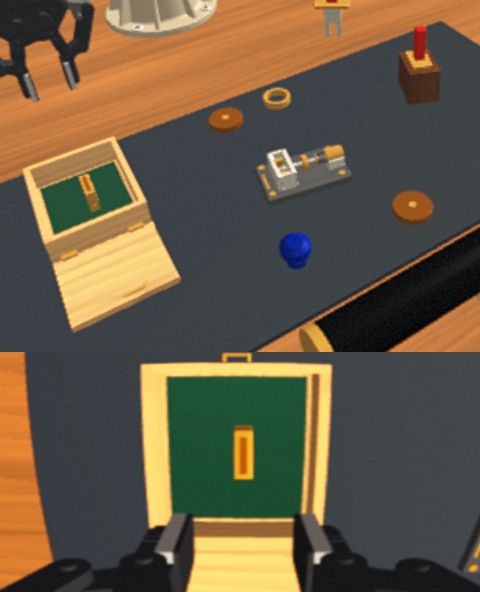

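The link stands on the box floor (crop (90,190)), the tool is upright in its holder (420,60), the pocket is empty and the bystanders have not moved. Handing in.

```bash
python3 -c "
from workcell import *
print(hand_in())"
```

```text
the job is handed in; nothing more can be done
None
```

I completed the whole sequence and handed the job in at about 31 s on the robot's clock; no verdict is reported back.

- **Freeing the link:** I took the small red fork from its holder, straddled the bar and pushed the collar about 10 mm. The highest wrist reading along the push was about 6 N. The link popped up and I held the push for about 0.5 s more.
- **Finishing:** I stood the tool back in its holder and set the link down upright near the middle of the oak box.

**Last checks:** The last pictures show the link on the box floor, the tool upright with its flange on the block, and the gripper clear above the box. The wheels, ring and stopper are within about 3 pixels (roughly 9 mm) of where they started, which is about how far the network's readings vary.

**What disagreed or went wrong:**
- **Mat height:** The mat turned out to be about 9 mm thick, so my first heights were too low. I corrected this by touching the fork tips to bare mat.
- **First grasp missed:** The closed fingertips sat about 30 mm above the reported TCP, so the first try at the link closed on air just above it. I saw this, went lower and gripped it.
- **Setting down:** My last step pressed the link into the box floor at about 19 N for a moment. I eased off before letting go.
- **Link detection:** On the final top picture the network's only "link" find was one of the wheels, so I judged the link's place from the scene and wrist pictures instead.

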